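Load and clamp the blanks for the mill

TASK

Get the mill's fixture ready: draw every blank that is in the stack magazine out sideways from the bottom, one after the other, lay each flat down in the nest made for its length (swing its clamp out of the way first), and swing that nest's clamp fully shut over it. The short blank is not always there. Do not knock the oil bottle, brush, cup or vise jaw about.

Things in the scene. Friction and masses are not known exactly. Their poses are not given: they have to be found in the camera images.
- magazine: Fixed gravity-fed stack magazine. Origin at table level under the middle of the stacked heads; +x is the way out. Blanks lie flat, tongues to +x, on its floor (30 mm above the table), heads between side walls (inner faces y = +-34 mm) and a back wall (x = -39.5 mm). Rails along its top sides (75 mm high) keep blanks from being lifted out. The longest blank present is at the bottom.
- mag_gate (a point): Middle of the magazine's front gate, on its floor, 43.5 mm along its +x: two posts (8 mm thick, |y| 21 to 34 mm) hold back the shoulders of all heads but the lowest. They end 15 mm above the floor, so only the bottom blank can be drawn along +x, under them. Its tongue's last 25 mm are bare from above. Then the rest drop.
- mag_rail (a point): End of the magazine's outfeed rail, 175 mm along its +x, at its top. The rail is 24 mm wide, level with the floor (30 mm), begins at x = 47 mm and carries a drawn blank, with room for fingers either side. The next blank's tongue lies on the drawn blank till the drawn head's back edge is past that tongue's end; lift only then.
- blank_long: The long blank: loose flat T-shaped aluminium plate 12 mm thick, about 0.25 kg: head 75 mm long and 64 mm wide, then a tongue 38 mm wide and 78 mm long; 153 mm over all. Origin at the middle of the head, mid-thickness (6 mm above its underside); +x along the tongue (shoulder at x = 37.5 mm, tongue end at x = 115.5 mm); x and y in its plane. Always there.
- blank_medium: The medium blank: loose flat T-shaped aluminium plate 12 mm thick, about 0.22 kg: head 75 mm long and 64 mm wide, then a tongue 38 mm wide and 53 mm long; 128 mm over all. Origin at the middle of the head, mid-thickness (6 mm above its underside); +x along the tongue (shoulder at x = 37.5 mm, tongue end at x = 90.5 mm); x and y in its plane. Always there.
- blank_short: The short blank: loose flat T-shaped aluminium plate 12 mm thick, about 0.19 kg: head 75 mm long and 64 mm wide, then a tongue 38 mm wide and 28 mm long; 103 mm over all. Origin at the middle of the head, mid-thickness (6 mm above its underside); +x along the tongue (shoulder at x = 37.5 mm, tongue end at x = 65.5 mm); x and y in its plane. May be absent.
- nest_long: Fixed red nest for the long blank. Origin at table level under the place of the blank's origin; a seated blank has its origin over this one, 36 mm above the table, and its +x along the nest's +x. Seat 30 mm high; low walls (6 mm) behind and beside the head, 2.5 mm clear of it; the tongue lies on a 24 mm wide rail, with free space for fingers either side, up to a stop 10 mm high whose face is 3 mm beyond the tongue's end. The clamp's hinge post stands at x = 0, y = 54 mm.
- nest_medium: Fixed red nest for the medium blank. Origin at table level under the place of the blank's origin; a seated blank has its origin over this one, 36 mm above the table, and its +x along the nest's +x. Seat 30 mm high; low walls (6 mm) behind and beside the head, 2.5 mm clear of it; the tongue lies on a 24 mm wide rail, with free space for fingers either side, up to a stop 10 mm high whose face is 3 mm beyond the tongue's end. The clamp's hinge post stands at x = 0, y = 54 mm.
- nest_short: Fixed red nest for the short blank. Origin at table level under the place of the blank's origin; a seated blank has its origin over this one, 36 mm above the table, and its +x along the nest's +x. Seat 30 mm high; low walls (6 mm) behind and beside the head, 2.5 mm clear of it; the tongue lies on a 24 mm wide rail, with free space for fingers either side, up to a stop 10 mm high whose face is 3 mm beyond the tongue's end. The clamp's hinge post stands at x = 0, y = 54 mm.
- clamp_long (a joint): Swing clamp of the long nest: flat steel arm (18 mm wide, 45 to 54 mm above the table, 3 mm over a seated blank) turning about the vertical post. 0 = open, the arm pointing along the nest's -x; it grows counter-clockwise from above to 1.57 rad = fully shut (stop), the arm pointing along the nest's -y across the blank's head. Starts part-way shut; below 0.25 it is clear of the blank's place. Stays where left; 2 N at the knob moves it.
- knob_long (a point): Mid-height of the long nest's clamp knob: upright black cylinder 16 mm across, from 54 to 86 mm above the table, 78 mm from the hinge axis; push it sideways.
- pad_long (a point): Point on the underside of the long nest's clamp arm, 54 mm from the hinge axis; over the nest's origin when shut.
- clamp_medium (a joint): Swing clamp of the medium nest: flat steel arm (18 mm wide, 45 to 54 mm above the table, 3 mm over a seated blank) turning about the vertical post. 0 = open, the arm pointing along the nest's -x; it grows counter-clockwise from above to 1.57 rad = fully shut (stop), the arm pointing along the nest's -y across the blank's head. Starts part-way shut; below 0.25 it is clear of the blank's place. Stays where left; 2 N at the knob moves it.
- knob_medium (a point): Mid-height of the medium nest's clamp knob: upright black cylinder 16 mm across, from 54 to 86 mm above the table, 78 mm from the hinge axis; push it sideways.
- pad_medium (a point): Point on the underside of the medium nest's clamp arm, 54 mm from the hinge axis; over the nest's origin when shut.
- clamp_short (a joint): Swing clamp of the short nest: flat steel arm (18 mm wide, 45 to 54 mm above the table, 3 mm over a seated blank) turning about the vertical post. 0 = open, the arm pointing along the nest's -x; it grows counter-clockwise from above to 1.57 rad = fully shut (stop), the arm pointing along the nest's -y across the blank's head. Starts part-way shut; below 0.25 it is clear of the blank's place. Stays where left; 2 N at the knob moves it.
- knob_short (a point): Mid-height of the short nest's clamp knob: upright black cylinder 16 mm across, from 54 to 86 mm above the table, 78 mm from the hinge axis; push it sideways.
- pad_short (a point): Point on the underside of the short nest's clamp arm, 54 mm from the hinge axis; over the nest's origin when shut.
- oil_bottle: Bystander: oil bottle, 60 mm across, 170 mm tall, standing; origin under its middle.
- file_brush: Bystander: hand brush lying flat.
- cutter_cup: Bystander: steel cup 76 mm across, 90 mm tall; origin under its middle. May be absent.
- vise_jaw: Bystander: dark steel vise jaw, 100 x 30 x 40 mm; origin under its middle. May be absent.
There are look-alikes about, which are no part of the job. Leave any brown or purple look-alike of the blank_long alone. What is shaped like the blank_medium but brown or pink is not meant.

How it is judged:
By the outcome, as a careful person would: the job done as asked, in the order asked, and still so for the second after the job is handed in, with the robot touching nothing.
Of blank_short, vise_jaw, cutter_cup only 1 to 2 are there at a start; the rules pass over those that are not, and their reading is None.
At some moment in a run one of blank_long, blank_medium, blank_short may be knocked a few centimetres aside while the robot is not near it.
Once in a run the grip may slacken for a moment while it holds something.
It also fails if it takes over 210 s, if anything falls off the work surface, if the arm or the gripper's body presses on something with over 40 N, if the wrist force passes 120 N, or if a joint passes its speed limit or range.

ROBOT

A 6-joint arm with a two-finger parallel gripper is mounted at the origin on the work surface. World frame = base frame: x ahead of the robot, y to its left, z up, the work surface at z = 0. Lengths are in mm, angles in rad, forces in N, time in s.
With the tool pointing down it reaches from about 300 to 750 mm from the base axis. Payload 8.5 kg.
Tool frame: the origin (TCP) lies midway between the tips of the shut fingers; the grasp point (between the pads) lies arm.pinch_z behind it (arm.pinch_z is the distance from the TCP to the grasp point, in mm); z points along the fingers, x is the direction in which the jaws open and shut, and the axes are right-handed (so a half turn about z gives the same grasp; the last joint's range is limited). The gripper opens to 85 mm and grips with 20 to 120 N. Pads are 22 mm wide; open, the fingers measure 114 mm over their backs; the gripper's body (76 mm by 85 mm) begins 54 mm behind the grasp point. The pads swing forward as they close: fully open they stand 13 mm farther back than shut.
Start: joints at [1.127, 0.381, 1.297, -0, 1.464, -0.215], TCP at [124.737, 535.65, 231.322] pointing down, gripper open.
Joint ranges: [-3.11, 3.11], [-0.89, 2.33], [0.22, 2.48], [-1.42, 4.56], [0.17, 2.85], [-2.88, 2.88]. Speed limits (rad/s): [2.39, 2.39, 3.14, 3.14, 3.14, 3.14].

INTERFACE

Orientations are given as a unit quaternion [w, x, y, z].
In Python, from rig import monitor, get_image, get_calibration, ticket, arm gives the robot as it stands. The module is installed in compiled form; this text tells all that it offers.
- The arm moves only by the tool jog_arm, never from a script. Its argument "deltas" is a list of rows, each a list of 7 numbers: the finger opening in mm, from 0 to 85.4, then the shift along the tool's x, y, z in units of 50 mm (1.0 is 50 mm), then the turn, a rotation vector about the tool's x, y, z in units of 8 degrees (1.0 is 8 degrees). In form: [[jaw, x, y, z, ax, ay, az], ...]. A call has 1 to 5 rows; each row shifts and turns the pose as measured when the row begins, along the tool's axes as they then stand; what a row does not reach is not made up. A row lasts 1/10 s, in which the tool goes at most 50 mm and 8.59 degrees, less where a joint would pass 70% of its speed; a pose out of reach is approached as far as the arm can. A call is refused whole if a number of a shift passes 1 or a number of a turn 1, either way. A call with a gripper value outside its range is refused whole. The fingers move at their own pace and stop on an object; "squeeze" is the grip in N (left out, the last holds). Time passes only in rows, so rows that do not move let the fingers close. It gives the time, the measured TCP pose, the force and the opening at its end, in the units of the state.
- monitor.sense(): the state, without advancing time (a new reading comes with each control period).
- get_image(name): name is "scene" or "top" or "wrist"; returns the picture (420x560x3 uint8, red, green, blue); there is no depth.
- get_calibration(name): a dict with "mtx" (3x3 intrinsics, pixels), "rvec" (rotation vector, rad) and "tvec" (3), from world to camera coordinates, as OpenCV has them. Camera axes: x right, y down, z forward; pixel columns grow to the right and rows downward; lengths in mm; the calibration is good to about 2 mm. A picture is of the moment at which its call begins: read the wrist's pose just before it. get_calibration takes no time and is no camera call; for the wrist camera it gives the pose at the moment of the call.
- ticket.hand_in(): hands the job in, once; it reports no verdict.
The state is a dict: "clock": time; "q": joint angles; "joint_velocities": joint speeds; "joint_torque": joint torques, N m; "tool_pos": TCP position; "eef_rot": TCP orientation; "ft_force": force on the tool from outside, world axes, zero at the start; "torque": the same for the moment, N m; "grip_width": finger opening in mm.
Only numpy, scipy, OpenCV 4.12 (cv2) and the standard library are available. Lean on these libraries where they do the work, as an engineer would, in place of code of your own. Each camera call takes 0.05 s, during which the arm holds its last target. There are 200 camera calls.

## Working session

There is one attempt and no reset: what is moved stays moved. The work goes in short steps, Python scripts to look and compute and a tool call to move; the robot and the scene stay as the last step left them, time stands still between calls to the robot, and variables do not carry over. Pictures are saved under pics/ and viewed, about 12 in all and at most 16, crops included, and the job is handed in when it is done.

Besides the shell and the picture viewer there is one more tool, called as name([rows], argument=value, ...), one row to a line, values as JSON. jog_arm: Moves the arm, as the interface text tells. Its arguments: {"type":"object","properties":{"deltas":{"type":"array","items":{"type":"array","items":{"type":"number"}}},"squeeze":{"type":"number"}},"required":["deltas"]}

```bash
mkdir -p pics; ls
cat > h.py <<'E'
import cv2,numpy as np
from rig import monitor,get_image,get_calibration,ticket,arm
from scipy.spatial.transform import Rotation as R
def snap(n,f=None):
    c=get_calibration(n); im=cv2.cvtColor(get_image(n),cv2.COLOR_RGB2BGR)
    if f: cv2.imwrite('pics/'+f,im)
    return im,c
def ray(c,u,v,z):
    M=np.array(c['mtx'],float);Rm=cv2.Rodrigues(np.array(c['rvec'],float))[0];t=np.array(c['tvec'],float).ravel()
    p=cv2.undistortPoints(np.array([[[u,v]]],float),M,None).ravel()
    o=-Rm.T@t; d=Rm.T@np.array([p[0],p[1],1]); return o+d*(z-o[2])/d[2]
def proj(c,P):
    return cv2.projectPoints(np.array(P,float).reshape(-1,1,3),np.array(c['rvec'],float),np.array(c['tvec'],float),np.array(c['mtx'],float),None)[0].reshape(-1,2)
def st():
    s=monitor.sense(); q=np.array(s['eef_rot']); Rm=R.from_quat(q[[1,2,3,0]])
    return s,np.array(s['tool_pos']),Rm
E
python3 - <<'E'
from h import *
s,p,r=st(); print(s, arm.pinch_z); print(r.as_matrix().round(3))
for n in('scene','top','wrist'):
    im,c=snap(n,n+'0.png'); print(n,c)
E
```

```text
pics
{'clock': 0.0, 'q': array([ 1.12672380e+00,  3.81245937e-01,  1.29827224e+00,  1.03210250e-07,
        1.46359273e+00, -2.15329851e-01]), 'joint_velocities': array([-0.00106708, -0.0002746 , -0.00138753, -0.00035601, -0.00037047,
        0.00122832]), 'joint_torque': array([ 1.02076989e-03, -4.48457873e+01, -2.31274974e+01, -1.28283295e-04,
        4.70937928e-03, -3.61547634e-06]), 'tool_pos': array([124.60438052, 535.40030002, 230.68109015]), 'eef_rot': array([ 3.34037531e-04,  7.83183385e-01,  6.21790326e-01, -6.81685543e-04]), 'ft_force': array([ 0.07363862, -0.50200323, -0.36112394]), 'torque': array([-0.03811821,  0.03570759, -0.00635202]), 'grip_width': 85.36388393711853} 18.700000000000003
[[ 0.227  0.974 -0.001]
 [ 0.974 -0.227 -0.001]
 [-0.001 -0.    -1.   ]]
scene {'mtx': array([[470.53780366,   0.        , 291.42228612],
       [  0.        , 470.53780366, 207.22087743],
       [  0.        ,   0.        ,   1.        ]]), 'rvec': array([ 1.38228993,  2.41937596, -0.69273931]), 'tvec': array([ 192.95790531, -427.50344305, 1634.16092539])}
top {'mtx': array([[495.33144801,   0.        , 276.56053454],
       [  0.        , 495.33144801, 204.24274072],
       [  0.        ,   0.        ,   1.        ]]), 'rvec': array([ 2.10253233, -2.15113706,  0.20962978]), 'tvec': array([  94.75971773,  566.69509496, 1487.37140386])}
wrist {'mtx': array([[363.20243789,   0.        , 276.17912357],
       [  0.        , 363.20243789, 209.16473918],
       [  0.        ,   0.        ,   1.        ]]), 'rvec': array([-2.26447581, -1.79939695, -0.26921839]), 'tvec': array([-549.24576076,  -38.23131873,  380.80074227])}
```

View pics/top0.png

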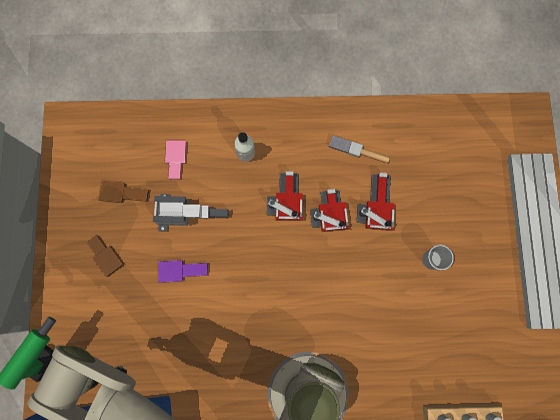

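View pics/scene0.png

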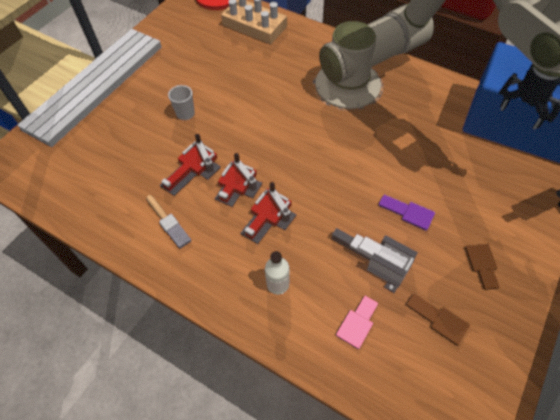

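Run:
```python
from h import *
im=cv2.imread('pics/top0.png'); c=get_calibration('top')
a=cv2.resize(im[125:265,90:410],None,fx=2.5,fy=2.5,interpolation=cv2.INTER_CUBIC); cv2.imwrite('pics/c1.png',a)
print(proj(c,[[0,0,0],[100,0,0],[0,100,0]]).round(0))
for n,u,v,z in[('mag',168,211,75),('railend',229,213,30),('L',380,215,30),('M',289,209,30),('S',333,219,30),('cup',440,258,0),('bottle',245,155,0)]: print(n,ray(c,u,v,z).round(0))
hsv=cv2.cvtColor(im,cv2.COLOR_BGR2HSV)
m=cv2.inRange(hsv,(0,190,90),(5,255,255))|cv2.inRange(hsv,(174,190,90),(180,255,255))
n,l,s,ce=cv2.connectedComponentsWithStats(m)
for i in range(1,n):
    if s[i][4]>60:print(s[i])
```

```text
[[308. 393.]
 [307. 358.]
 [275. 394.]]
mag [551. 414.  75.]
railend [548. 232.  30.]
L [ 531. -243.   30.]
M [557.  43.  30.]
S [522. -95.  30.]
cup [ 394. -431.    0.]
bottle [745. 181.   0.]
[276 176  27  37 463]
[367 177  28  44 513]
[319 194  27  28 410]
```

View pics/c1.png

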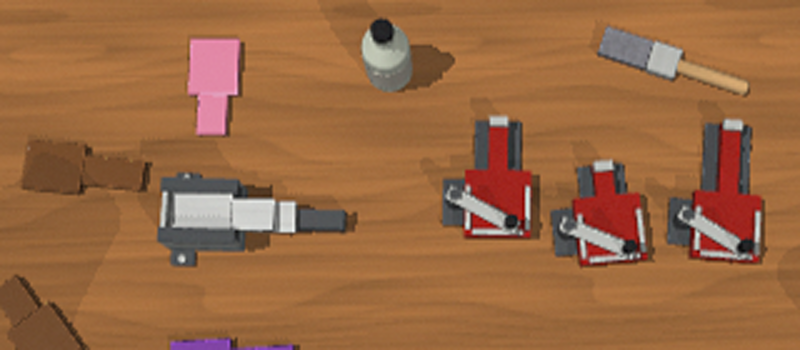

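```bash
cat >> h.py <<'E'
def plan(*wps):
    """waypoints (x,y,z,yaw_deg of tool x[,nrows]); prints rows in jog units, tool kept pointing down"""
    s,p,r=st(); Rm=r
    for w in wps:
        yaw=np.radians(w[3]); c,sn=np.cos(yaw),np.sin(yaw)
        T=R.from_matrix(np.array([[c,sn,0],[sn,-c,0],[0,0,-1]]))
        d=np.array(w[:3])-p; rv=(Rm.inv()*T).as_rotvec(degrees=True)
        n=max(int(np.ceil(np.linalg.norm(d)/46)),int(np.ceil(np.linalg.norm(rv)/7.8)),1)
        if len(w)>4:n=w[4]
        print('->',w)
        for i in range(n):
            print('   ',(Rm.inv().apply(d/n)/50).round(2).tolist(),(rv/8/n).round(2).tolist()); Rm=Rm*R.from_rotvec(rv/n,degrees=True); 
        p=np.array(w[:3],float); Rm=T
E
python3 - <<'E'
from h import *
s,p,r=st(); c=get_calibration('wrist'); Rm=cv2.Rodrigues(c['rvec'])[0]; o=-Rm.T@c['tvec']
print('cam in tool',r.inv().apply(o-p).round(1),'cam axes in tool',(r.as_matrix().T@Rm.T).round(2))
plan((470,330,330,0))
E
```

```text
cam in tool [   0.3  -76.5 -142.7] cam axes in tool [[ 1.    0.   -0.  ]
 [-0.    0.96  0.3 ]
 [ 0.   -0.3   0.96]]
-> (470, 330, 330, 0)
    [-0.24, 0.77, -0.2] [0.0, 0.0, 0.96]
    [-0.14, 0.79, -0.2] [0.0, 0.0, 0.96]
    [-0.03, 0.8, -0.2] [0.0, 0.0, 0.96]
    [0.08, 0.8, -0.2] [0.0, 0.0, 0.96]
    [0.18, 0.78, -0.2] [0.0, 0.0, 0.96]
    [0.29, 0.75, -0.2] [0.0, 0.0, 0.96]
    [0.38, 0.71, -0.2] [0.0, 0.0, 0.96]
    [0.47, 0.65, -0.2] [0.0, 0.0, 0.96]
    [0.56, 0.58, -0.2] [0.0, 0.0, 0.96]
    [0.63, 0.5, -0.2] [0.0, 0.0, 0.96]
```

Run:
```python
from h import *
plan((550,330,210,0))
```

```text
-> (550, 330, 210, 0)
    [-0.19, 0.84, 0.04] [0.0, 0.0, 0.87]
    [-0.08, 0.85, 0.04] [0.0, 0.0, 0.87]
    [0.02, 0.86, 0.04] [0.0, 0.0, 0.87]
    [0.12, 0.85, 0.04] [0.0, 0.0, 0.87]
    [0.23, 0.83, 0.04] [0.0, 0.0, 0.87]
    [0.33, 0.79, 0.04] [0.0, 0.0, 0.87]
    [0.42, 0.75, 0.04] [0.0, 0.0, 0.87]
    [0.51, 0.69, 0.04] [0.0, 0.0, 0.87]
    [0.59, 0.63, 0.04] [0.0, 0.0, 0.87]
    [0.66, 0.55, 0.04] [0.0, 0.0, 0.87]
    [0.72, 0.46, 0.04] [0.0, 0.0, 0.87]
```

jog_arm([
  [85,-0.19,0.84,0.04,0,0,0.87],
  [85,-0.08,0.85,0.04,0,0,0.87],
  [85,0.02,0.86,0.04,0,0,0.87],
  [85,0.12,0.85,0.04,0,0,0.87],
  [85,0.23,0.83,0.04,0,0,0.87],
], squeeze=60)

```text
clock: 0.65
tool_pos: [319.2, 440.1, 219.5]
eef_rot: [0.0, 0.935, 0.353, -0.001]
ft_force: [-0.1, 0.3, 0.2]
grip_width: 84.9
```

jog_arm([
  [85,0.33,0.79,0.04,0,0,0.87],
  [85,0.42,0.75,0.04,0,0,0.87],
  [85,0.51,0.69,0.04,0,0,0.87],
  [85,0.59,0.63,0.04,0,0,0.87],
  [85,0.66,0.55,0.04,0,0,0.87],
])

```text
clock: 1.15
tool_pos: [518.0, 337.6, 207.6]
eef_rot: [0.001, 0.999, 0.044, -0.002]
ft_force: [-0.2, 0.0, 0.6]
grip_width: 85.1
```

jog_arm([
  [85,0.72,0.46,0.04,0,0,0.87],
])

```text
clock: 1.25
tool_pos: [557.3, 316.7, 205.0]
eef_rot: [0.001, 1.0, -0.019, -0.003]
ft_force: [0.8, 1.1, 0.2]
grip_width: 84.8
```

Run:
```python
from h import *
im,c=snap('wrist','w1.png'); np.save('w1.npy',c,allow_pickle=True)
s,p,r=st(); print(p,np.linalg.norm(s['joint_velocities']))
```

```text
[562.46932434 312.80420143 203.66254242] 0.17368136657995034
```

View pics/w1.png

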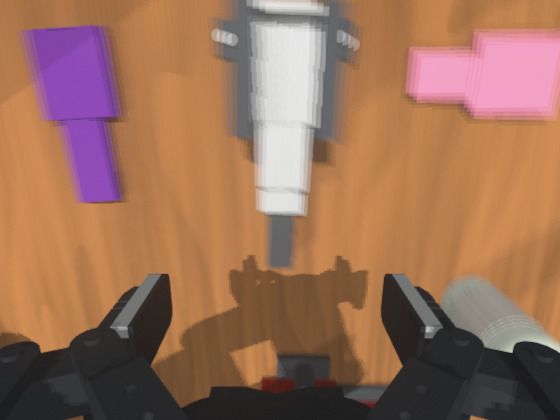

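Run:
```python
from h import *
im,c=snap('wrist'); im,c=snap('wrist')
s,p,r=st(); print(p,np.linalg.norm(s['joint_velocities']))
cv2.imwrite('pics/w2.png',im); 
cv2.imwrite('pics/w2c.png',cv2.resize(im[0:280,180:380],None,fx=2.1,fy=2.1,interpolation=cv2.INTER_CUBIC))
g=cv2.cvtColor(im,cv2.COLOR_BGR2HSV)
for row in range(100,290,8):
    m=(g[row,:,1]<60)&(g[row,:,2]>120); x=np.where(m[220:350])[0]+220
    d=(g[row,:,1]<90)&(g[row,:,2]<=120); y=np.where(d[220:350])[0]+220
    print(row,x.min() if len(x) else 0,x.max() if len(x) else 0,'dark',y.min() if len(y) else 0,y.max() if len(y) else 0, im[row,283].tolist())
```

```text
[557.53421548 316.19089961 204.08391104] 0.07933560015277616
100 243 303 dark 220 327 [229, 230, 229]
108 243 303 dark 220 327 [229, 230, 229]
116 244 303 dark 220 326 [219, 220, 220]
124 248 297 dark 220 326 [231, 232, 232]
132 248 325 dark 233 324 [230, 231, 231]
140 249 297 dark 0 0 [230, 231, 231]
148 249 297 dark 0 0 [230, 231, 231]
156 249 296 dark 0 0 [229, 231, 231]
164 250 296 dark 297 297 [230, 231, 231]
172 250 296 dark 0 0 [230, 231, 231]
180 250 296 dark 0 0 [229, 231, 231]
188 251 295 dark 0 0 [225, 226, 226]
196 251 295 dark 0 0 [224, 226, 226]
204 251 295 dark 0 0 [224, 226, 225]
212 0 0 dark 261 286 [105, 104, 106]
220 0 0 dark 261 286 [103, 103, 103]
228 0 0 dark 261 286 [102, 102, 103]
236 0 0 dark 261 286 [102, 101, 103]
244 0 0 dark 261 285 [101, 101, 102]
252 0 0 dark 261 285 [101, 100, 102]
260 0 0 dark 261 285 [100, 99, 101]
268 0 0 dark 0 0 [80, 130, 191]
276 0 0 dark 0 0 [54, 85, 123]
284 0 0 dark 0 0 [54, 86, 124]
```

View pics/w2c.png

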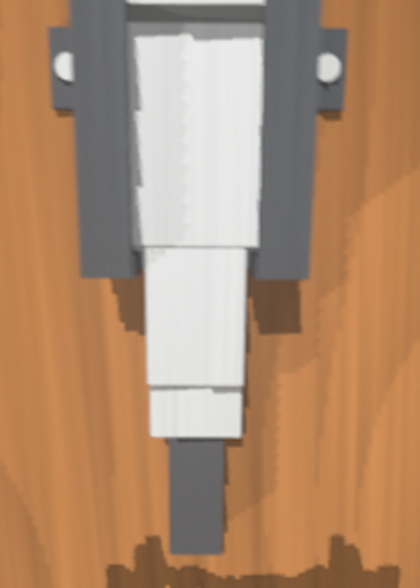

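Run:
```python
from h import *
c=get_calibration('wrist'); s,p,r=st(); print(p,s['clock'])
for n,u,v,z in [('rail far',273.4,265,30),('rail near',273.8,214,30),('bot end',273.3,208.5,42),('bot end L',251,207,42),('bot end R',295.6,207,42),('up end z54',273.3,184,54),('L',250,170,54),('R',296.8,170,54),('shoulder54',273,117.3,54),('shoulder66',273,117.3,66),('up end z66',273.3,184,66)]: print(n,ray(c,u,v,z).round(1))
```

```text
[557.53421548 316.19089961 204.08391104] 1.4
rail far [550.2 236.9  30. ]
rail near [552.5 288.5  30. ]
bot end [552.5 297.5  42. ]
bot end L [533.  299.6  42. ]
bot end R [572.2 298.2  42. ]
up end z54 [553.7 322.5  54. ]
L [535.1 334.9  54. ]
R [573.3 333.5  54. ]
shoulder54 [555.5 376.   54. ]
shoulder66 [555.7 376.7  66. ]
up end z66 [554.  325.4  66. ]
```

Run:
```python
from h import *
plan((550,-150,210,80))
```

```text
-> (550, -150, 210, 80)
    [0.02, 0.85, -0.01] [-0.0, 0.0, -0.93]
    [-0.09, 0.84, -0.01] [-0.0, 0.0, -0.93]
    [-0.2, 0.82, -0.01] [-0.0, 0.0, -0.93]
    [-0.31, 0.79, -0.01] [-0.0, 0.0, -0.93]
    [-0.41, 0.74, -0.01] [-0.0, 0.0, -0.93]
    [-0.5, 0.68, -0.01] [-0.0, 0.0, -0.93]
    [-0.58, 0.61, -0.01] [-0.0, 0.0, -0.93]
    [-0.66, 0.53, -0.01] [-0.0, 0.0, -0.93]
    [-0.72, 0.44, -0.01] [-0.0, 0.0, -0.93]
    [-0.77, 0.34, -0.01] [-0.0, 0.0, -0.93]
    [-0.81, 0.24, -0.01] [-0.0, 0.0, -0.93]
```

jog_arm([
  [85,0.02,0.85,-0.01,0,0,-0.93],
  [85,-0.09,0.84,-0.01,0,0,-0.93],
  [85,-0.2,0.82,-0.01,0,0,-0.93],
  [85,-0.31,0.79,-0.01,0,0,-0.93],
  [85,-0.41,0.74,-0.01,0,0,-0.93],
])

```text
clock: 1.9
tool_pos: [551.7, 106.4, 206.1]
eef_rot: [-0.001, 0.947, 0.321, -0.004]
ft_force: [0.6, -0.5, 0.7]
grip_width: 85.1
```

jog_arm([
  [50,-0.5,0.68,-0.01,0,0,-0.93],
  [50,-0.58,0.61,-0.01,0,0,-0.93],
  [50,-0.66,0.53,-0.01,0,0,-0.93],
  [50,-0.72,0.44,-0.01,0,0,-0.93],
  [50,-0.77,0.34,-0.01,0,0,-0.93],
])

```text
clock: 2.4
tool_pos: [555.3, -106.4, 210.2]
eef_rot: [-0.003, 0.783, 0.623, -0.003]
ft_force: [0.4, 0.1, -0.9]
grip_width: 50.3
```

jog_arm([
  [30,-0.81,0.24,-0.01,0,0,-0.93],
  [30,-0.5,0,0,0,0,0],
  [30,0,0,0,0,0,0],
  [30,0,0,0,0,0,0],
])

```text
clock: 2.8
tool_pos: [554.2, -176.2, 210.8]
eef_rot: [-0.003, 0.736, 0.677, -0.003]
ft_force: [0.1, 0.4, 0.5]
grip_width: 30.0
```

Run:
```python
from h import *
im,c=snap('wrist','w3.png'); s,p,r=st(); print(p,r.as_matrix().round(3)[:,0],s['q'].round(2),c)
```

```text
[ 554.23639333 -175.91356828  210.88459953] [ 0.084  0.996 -0.   ] [-0.51  0.45  1.24 -0.    1.46 -2.  ] {'mtx': array([[363.20243789,   0.        , 276.17912357],
       [  0.        , 363.20243789, 209.16473918],
       [  0.        ,   0.        ,   1.        ]]), 'rvec': array([-2.14379018, -1.97105208, -0.28760289]), 'tvec': array([ 129.0287336 , -572.90327354,  197.76745939])}
```

View pics/w3.png

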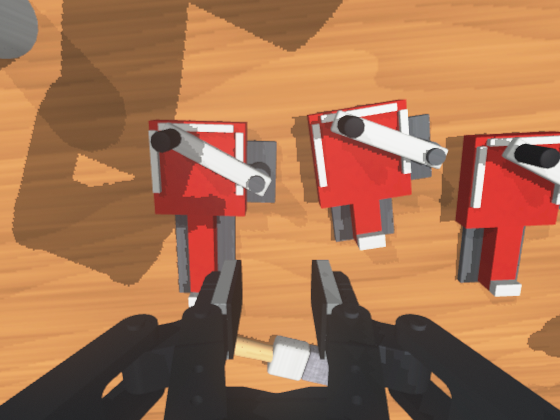

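Run:
```python
from h import *
im=cv2.imread('pics/w3.png'); c=get_calibration('wrist')
g=cv2.cvtColor(im,cv2.COLOR_BGR2HSV)
m=cv2.inRange(g,(0,170,90),(4,255,255))|cv2.inRange(g,(175,170,90),(180,255,255))
def run(row,a,b):
    x=np.where(m[row,a:b])[0]+a; return (x.min(),x.max()) if len(x) else None
for row in (200,208,222,230,240,250,260,270,280): print(row,run(row,140,260),run(row,300,420),run(row,450,559))
for n,rows,(a,b) in[('L',(225,275),(140,240)),('S',(212,232),(335,400)),('M',(235,275),(470,559))]:
    P=[]
    for row in rows:
        x=run(row,a,b); P.append(ray(c,(x[0]+x[1]+1)/2,row,30)); print(n,row,P[-1].round(1),'w',np.linalg.norm(ray(c,x[0],row,30)-ray(c,x[1]+1,row,30)).round(1))
    d=P[1]-P[0]; print(n,'yaw',np.degrees(np.arctan2(d[1],d[0])).round(1))
for n,u,v,z in[('L hinge',257,183,58),('L knobtop',166,140,86),('S hinge',436,157,58),('S knob',350,126,86),('Lcorner bl',150,121,30),('br',246,121,30),('fr',247,215,30),('fl',153,216,30)]: print(n,ray(c,u,v,z).round(1))
```

```text
200 (np.int64(155), np.int64(244)) (np.int64(319), np.int64(378)) (np.int64(458), np.int64(550))
208 (np.int64(155), np.int64(244)) (np.int64(353), np.int64(378)) (np.int64(457), np.int64(557))
222 (np.int64(188), np.int64(212)) (np.int64(354), np.int64(380)) (np.int64(459), np.int64(554))
230 (np.int64(189), np.int64(215)) (np.int64(355), np.int64(379)) (np.int64(485), np.int64(521))
240 (np.int64(189), np.int64(215)) None (np.int64(483), np.int64(520))
250 (np.int64(189), np.int64(215)) None (np.int64(482), np.int64(518))
260 (np.int64(190), np.int64(216)) None (np.int64(481), np.int64(517))
270 (np.int64(190), np.int64(214)) None (np.int64(480), np.int64(515))
280 (np.int64(191), np.int64(203)) None (np.int64(478), np.int64(489))
L 225 [ 585.9 -250.4   30. ] w 23.6
L 275 [ 637.5 -259.8   30. ] w 16.8
L yaw -10.4
S 212 [586.1 -94.   30. ] w 25.2
S 232 [605.6 -99.4  30. ] w 11.4
S yaw -15.6
M 235 [619.9  35.5  30. ] w 35.2
M 275 [661.8  33.2  30. ] w 35.4
M yaw -3.2
L hinge [ 543.9 -191.1   58. ]
L knobtop [ 500.4 -252.1   86. ]
S hinge [534.5 -43.4  58. ]
S knob [ 501.6 -118.    86. ]
Lcorner bl [ 487.5 -280.4   30. ]
br [ 494.4 -197.3   30. ]
fr [ 579.7 -205.5   30. ]
fl [ 573.4 -293.5   30. ]
```

Run:
```python
from h import *
im=cv2.imread('pics/w3.png'); c=get_calibration('wrist')
P=[ray(c,202.8,230,30),ray(c,203.8,260,30)]; d=P[1]-P[0]; print(P,np.degrees(np.arctan2(d[1],d[0])))
plan((500,-253,130,125),(500,-253,66,125))
```

```text
[array([ 591.09975886, -248.93064441,   30.        ]), array([ 621.94129627, -252.3495977 ,   30.        ])] -6.32572312145834
-> (500, -253, 130, 125)
    [-0.27, -0.16, 0.27] [-0.01, -0.0, -0.83]
    [-0.25, -0.19, 0.27] [-0.01, -0.0, -0.83]
    [-0.23, -0.21, 0.27] [-0.01, -0.0, -0.83]
    [-0.2, -0.24, 0.27] [-0.01, -0.0, -0.83]
    [-0.17, -0.26, 0.27] [-0.01, -0.0, -0.83]
    [-0.14, -0.28, 0.27] [-0.01, -0.0, -0.83]
-> (500, -253, 66, 125)
    [0.0, 0.0, 0.64] [0.0, 0.0, 0.0]
    [0.0, 0.0, 0.64] [0.0, 0.0, 0.0]
```

jog_arm([
  [36,-0.27,-0.16,0.27,0,0,-0.83],
  [36,-0.25,-0.19,0.27,0,0,-0.83],
  [36,-0.23,-0.21,0.27,0,0,-0.83],
  [36,-0.2,-0.24,0.27,0,0,-0.83],
  [36,-0.17,-0.26,0.27,0,0,-0.83],
])

```text
clock: 3.35
tool_pos: [511.0, -232.1, 144.5]
eef_rot: [-0.002, 0.497, 0.868, -0.001]
ft_force: [0.4, -0.2, 0.2]
grip_width: 36.0
```

jog_arm([
  [36,-0.14,-0.28,0.27,0,0,-0.83],
  [36,0,0,0,0,0,0],
  [36,0,0,0,0,0,0],
])

```text
clock: 3.65
tool_pos: [502.2, -241.2, 130.2]
eef_rot: [-0.003, 0.443, 0.896, -0.001]
ft_force: [-0.1, -0.2, 1.1]
grip_width: 36.3
```

Run:
```python
from h import *
im,c=snap('wrist','w4.png'); s,p,r=st(); print(p,np.degrees(np.arctan2(*r.as_matrix()[1::-1,0])),s['q'].round(2)); print(r.inv().apply(np.array([499.7,-253.5,0])-p).round(1))
g=cv2.cvtColor(im,cv2.COLOR_BGR2GRAY)
print(proj(c,[[500.4,-252.1,86],[545,-190,58]]))
```

```text
[ 502.14617541 -241.16558128  130.15826096] 127.37712436373911 [-0.66  0.49  1.43 -0.    1.23 -2.88]
[ -8.9  -8.9 130.2]
[[260.70640345 227.31112214]
 [296.290624   314.70161337]]
```

View pics/w4.png

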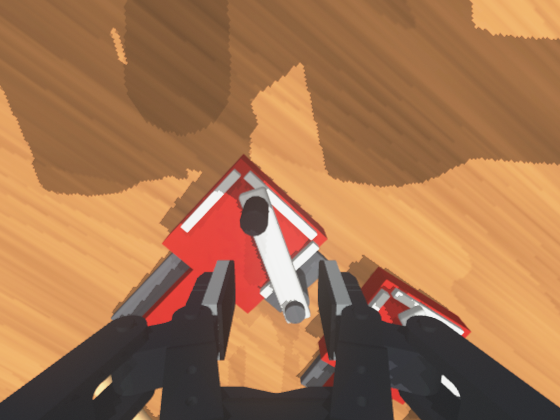

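Run:
```python
from h import *
im=cv2.imread('pics/w4.png'); c=get_calibration('wrist')
g=cv2.cvtColor(im,cv2.COLOR_BGR2GRAY)
m=(g[180:245,225:290]<60).astype(np.uint8); n,l,s,ce=cv2.connectedComponentsWithStats(m); i=1+np.argmax(s[1:,4]); print(s[i],ce[i])
x,y,w,h=s[i][:4]; u=225+x+w/2
print(ray(c,254,208,86),ray(c,256,209,86), ray(c,295,312,58),ray(c,295,312,62))
K=ray(c,255,209,86)[:2];H=np.array([545,-190]); a=np.degrees(np.arctan2(*(K-H)[::-1])); print(K,a,np.linalg.norm(K-H))
a0=a%360; w=[(*K,100,108),(*K,64,108)]
for t in np.linspace(a0,180,6)[1:]: w.append((*(H+78*np.array([np.cos(np.radians(t)),np.sin(np.radians(t))])),64,108))
plan(*w)
```

```text
[17 17 15 19 69] [22.91304348 24.20289855]
[ 493.77418133 -261.5003413    86.        ] [ 493.57382131 -260.31053682   86.        ] [ 543.90796755 -191.93739777   58.        ] [ 542.01775084 -193.70095402   62.        ]
[ 493.90039811 -260.73859972] -125.84330205938694 87.2646480723419
-> (np.float64(493.900398114259), np.float64(-260.73859971973195), 100, 108)
    [-0.07, -0.12, 0.2] [-0.01, -0.01, 0.81]
    [-0.08, -0.11, 0.2] [-0.01, -0.01, 0.81]
    [-0.1, -0.1, 0.2] [-0.01, -0.01, 0.81]
-> (np.float64(493.900398114259), np.float64(-260.73859971973195), 64, 108)
    [0.0, 0.0, 0.72] [0.0, 0.0, 0.0]
-> (np.float64(488.257406122451), np.float64(-243.51895028910363), 64, 108)
    [0.36, -0.0, 0.0] [0.0, 0.0, 0.0]
-> (np.float64(479.21109257146674), np.float64(-231.9025018269778), 64, 108)
    [0.28, -0.1, 0.0] [0.0, 0.0, 0.0]
-> (np.float64(472.5088890882171), np.float64(-218.7930345530927), 64, 108)
    [0.29, -0.05, 0.0] [0.0, 0.0, 0.0]
-> (np.float64(468.38960040856375), np.float64(-204.65764900795713), 64, 108)
    [0.29, 0.01, 0.0] [0.0, 0.0, 0.0]
-> (np.float64(467.0), np.float64(-190.0), 64, 108)
    [0.29, 0.06, 0.0] [0.0, 0.0, 0.0]
```

jog_arm([
  [36,-0.07,-0.06,0.1,0,0,0.81],
  [36,-0.07,-0.06,0.1,0,0,0.81],
  [36,-0.08,-0.06,0.1,0,0,0.81],
  [36,0,0,0,0,0,0],
])

```text
clock: 4.1
tool_pos: [503.2, -251.6, 118.3]
eef_rot: [0.0, 0.589, 0.808, -0.001]
ft_force: [0.0, 0.6, -0.4]
grip_width: 36.3
```

Run:
```python
from h import *
s,p,r=st(); print(s['q'].round(2));K=np.array([499,-255]);H=np.array([545,-190.]);w=[(*K,64,108)]
for t in np.linspace(234.7,181,6)[1:]: w.append((*(H+78*np.array([np.cos(np.radians(t)),np.sin(np.radians(t))])).round(1),64,108))
plan(*w)
```

```text
[-0.67  0.51  1.44 -0.    1.2  -2.55]
-> (np.int64(499), np.int64(-255), 64, 108)
    [-0.02, -0.05, 0.54] [-0.01, 0.0, -0.01]
    [-0.02, -0.05, 0.54] [-0.01, 0.0, -0.01]
-> (np.float64(488.9), np.float64(-244.1), 64, 108)
    [0.27, -0.12, 0.0] [0.0, 0.0, 0.0]
-> (np.float64(479.7), np.float64(-232.7), 64, 108)
    [0.27, -0.1, 0.0] [0.0, 0.0, 0.0]
-> (np.float64(472.9), np.float64(-219.8), 64, 108)
    [0.29, -0.05, 0.0] [0.0, 0.0, 0.0]
-> (np.float64(468.6), np.float64(-205.9), 64, 108)
    [0.29, 0.0, 0.0] [0.0, 0.0, 0.0]
-> (np.float64(467.0), np.float64(-191.4), 64, 108)
    [0.29, 0.06, 0.0] [0.0, 0.0, 0.0]
```

jog_arm([
  [36,-0.02,-0.05,0.54,0,0,0],
  [36,-0.02,-0.05,0.54,0,0,0],
  [36,0,0,0,0,0,0],
  [22,0,0,0,0,0,0],
  [22,0,0,0,0,0,0],
])

```text
clock: 4.6
tool_pos: [503.1, -253.2, 68.7]
eef_rot: [0.005, 0.582, 0.813, -0.001]
ft_force: [0.6, -0.3, -0.4]
grip_width: 22.0
```

jog_arm([
  [22,0.27,-0.12,0,0,0,0],
  [22,0.27,-0.1,0,0,0,0],
  [22,0.29,-0.05,0,0,0,0],
])

```text
clock: 4.9
tool_pos: [479.1, -221.2, 72.4]
eef_rot: [0.01, 0.581, 0.814, -0.003]
ft_force: [-0.3, -2.1, -1.7]
grip_width: 21.9
```

jog_arm([
  [22,0.28,-0.05,0.08,0,0,0],
  [22,0.28,0.02,0.04,0,0,0],
  [22,0.12,0.02,0,0,0,0],
  [22,0,0,0,0,0,0],
])

```text
clock: 5.3
tool_pos: [469.2, -188.2, 70.2]
eef_rot: [0.015, 0.579, 0.815, -0.003]
ft_force: [0.9, -0.0, 0.4]
grip_width: 22.0
```

jog_arm([
  [22,0,0,-0.8,0,0,0],
  [22,0,0,-0.8,0,0,0],
])

```text
clock: 5.5
tool_pos: [466.4, -185.2, 148.5]
eef_rot: [0.01, 0.579, 0.815, -0.003]
ft_force: [-0.1, -0.5, 1.3]
grip_width: 21.8
```

Run:
```python
from h import *
plan((553,308,120,-2.2))
```

```text
-> (553, 308, 120, -2.2)
    [0.58, 0.33, 0.03] [0.01, 0.0, 0.93]
    [0.62, 0.25, 0.03] [0.01, 0.0, 0.93]
    [0.65, 0.17, 0.03] [0.01, 0.0, 0.93]
    [0.66, 0.08, 0.03] [0.01, 0.0, 0.93]
    [0.67, -0.01, 0.03] [0.01, 0.0, 0.93]
    [0.66, -0.09, 0.03] [0.01, 0.0, 0.93]
    [0.64, -0.18, 0.03] [0.01, 0.0, 0.93]
    [0.62, -0.26, 0.03] [0.01, 0.0, 0.93]
    [0.58, -0.34, 0.03] [0.01, 0.0, 0.93]
    [0.53, -0.41, 0.03] [0.01, 0.0, 0.93]
    [0.47, -0.47, 0.03] [0.01, 0.0, 0.93]
    [0.41, -0.53, 0.03] [0.01, 0.0, 0.93]
    [0.33, -0.58, 0.03] [0.01, 0.0, 0.93]
    [0.26, -0.62, 0.04] [0.01, 0.0, 0.93]
    [0.18, -0.64, 0.04] [0.01, 0.0, 0.93]
```

jog_arm([
  [60,0.58,0.33,0.03,0.01,0,0.93],
  [60,0.62,0.25,0.03,0.01,0,0.93],
  [60,0.65,0.17,0.03,0.01,0,0.93],
  [60,0.66,0.08,0.03,0.01,0,0.93],
  [60,0.67,-0.01,0.03,0.01,0,0.93],
])

```text
clock: 6.0
tool_pos: [501.8, -20.7, 145.5]
eef_rot: [0.014, 0.817, 0.577, 0.001]
ft_force: [0.1, -0.6, -0.0]
grip_width: 60.3
```

jog_arm([
  [60,0.66,-0.09,0.03,0.01,0,0.93],
  [60,0.64,-0.18,0.03,0.01,0,0.93],
  [60,0.62,-0.26,0.03,0.01,0,0.93],
  [60,0.58,-0.34,0.03,0.01,0,0.93],
  [60,0.53,-0.41,0.03,0.01,0,0.93],
])

```text
clock: 6.5
tool_pos: [539.3, 150.1, 136.3]
eef_rot: [0.009, 0.962, 0.273, 0.004]
ft_force: [0.6, -0.6, -0.7]
grip_width: 60.3
```

jog_arm([
  [60,0.47,-0.47,0.03,0.01,0,0.93],
  [60,0.41,-0.53,0.03,0.01,0,0.93],
  [60,0.33,-0.58,0.03,0.01,0,0.93],
  [60,0.26,-0.62,0.04,0.01,0,0.93],
  [60,0,0,0,0,0,0],
])

```text
clock: 7.0
tool_pos: [572.5, 290.0, 128.1]
eef_rot: [0.004, 1.0, 0.006, 0.005]
ft_force: [-0.1, -0.5, -0.5]
grip_width: 60.3
```

Run:
```python
from h import *
im,c=snap('top'); cv2.imwrite('pics/c2.png',cv2.resize(im[150:250,90:410],None,fx=2.5,fy=2.5,interpolation=cv2.INTER_CUBIC))
s,p,r=st(); print(p,s['q'].round(2)); plan((552.9,308,60,-2.2),(552.9,308,15,-2.2))
```

```text
[572.39181504 288.37139404 128.25179133] [ 0.29  0.62  1.19 -0.01  1.33  0.28]
-> (552.9, 308, 60, -2.2)
    [-0.2, -0.21, 0.68] [0.03, -0.03, 0.19]
    [-0.2, -0.2, 0.68] [0.03, -0.03, 0.19]
-> (552.9, 308, 15, -2.2)
    [0.0, 0.0, 0.9] [0.0, 0.0, 0.0]
```

View pics/c2.png

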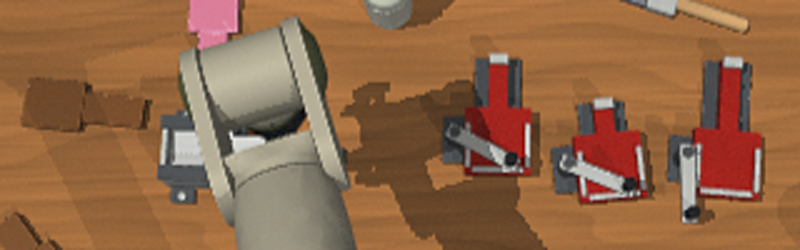

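jog_arm([
  [60,-0.2,-0.2,0.45,0.03,-0.03,0.19],
  [60,-0.2,-0.2,0.45,0.03,-0.03,0.19],
  [60,0,0,0,0,0,0],
])

```text
clock: 7.35
tool_pos: [553.0, 306.6, 82.7]
eef_rot: [0.0, 1.0, -0.019, 0.001]
ft_force: [0.8, -0.5, 0.4]
grip_width: 59.9
```

Run:
```python
from h import *
im,c=snap('wrist','w5.png'); s,p,r=st(); print(p)
g=cv2.cvtColor(im,cv2.COLOR_BGR2HSV); m=((g[...,1]<60)&(g[...,2]>150)).astype(np.uint8)
for row in range(100,420,20):
    x=np.where(m[row,200:360])[0]+200
    if len(x): print(row,x.min(),x.max()+1,ray(c,x.min(),row,42).round(1),ray(c,x.max()+1,row,42).round(1))
print('pred end',proj(c,[[552.5,297.5,42],[553.5,322.5,54],[552.9,308,42]]).round(1)); plan((552.9,308,60,-2.2),(552.9,308,15,-2.2))
```

```text
[554.39896181 306.32964913  84.46610268]
100 241 338 [538.1 381.5  42. ] [584.9 379.8  42. ]
120 245 327 [539.4 372.   42. ] [579.7 370.5  42. ]
140 245 326 [538.8 362.3  42. ] [579.2 360.8  42. ]
160 245 325 [538.2 352.3  42. ] [578.7 350.8  42. ]
180 245 324 [537.5 341.9  42. ] [578.3 340.4  42. ]
200 246 323 [537.4 331.2  42. ] [577.8 329.7  42. ]
220 246 322 [536.7 320.1  42. ] [577.2 318.6  42. ]
240 248 318 [537.1 308.6  42. ] [575.1 307.2  42. ]
260 261 317 [543.5 296.4  42. ] [574.5 295.3  42. ]
pred end [[277.1 257.7]
 [277.4 222.2]
 [277.2 240. ]]
-> (552.9, 308, 60, -2.2)
    [-0.03, -0.03, 0.49] [-0.0, -0.04, 0.01]
-> (552.9, 308, 15, -2.2)
    [0.0, 0.0, 0.9] [0.0, 0.0, 0.0]
```

View pics/w5.png

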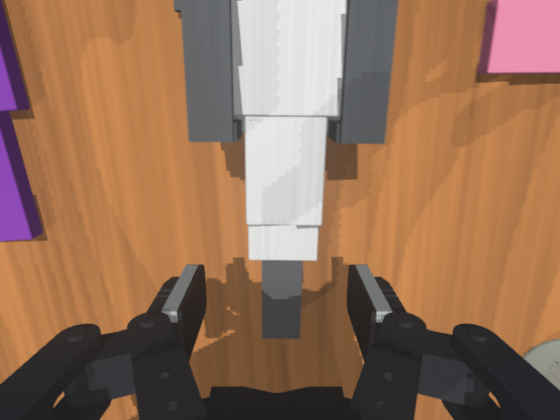

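jog_arm([
  [60,0.03,-0.02,0.5,0,-0.03,0],
  [60,0.01,-0.01,0.5,0,0,0],
  [60,0,0,0.42,0,0,0],
  [60,0,0,0,0,0,0],
])

```text
clock: 7.8
tool_pos: [562.6, 304.7, 18.5]
eef_rot: [-0.001, 1.0, -0.017, 0.006]
ft_force: [0.2, 0.1, 0.1]
grip_width: 59.9
```

jog_arm([
  [60,-0.11,-0.05,0.04,0,-0.05,0],
  [60,0,0,0,0,0,0],
])

```text
clock: 8.0
tool_pos: [558.9, 306.8, 19.5]
eef_rot: [-0.002, 1.0, -0.017, 0.004]
ft_force: [-0.1, -0.1, -0.1]
grip_width: 60.1
```

Run:
```python
from h import *
plan((556,308,16,-2.2))
```

```text
-> (556, 308, 16, -2.2)
    [-0.06, -0.02, 0.07] [-0.03, -0.05, 0.03]
```

jog_arm([
  [60,-0.08,-0.03,0.09,-0.03,-0.05,0.03],
  [60,0,0,0,0,0,0],
  [36,0,0,0,0,0,0],
  [30,0,0,0,0,0,0],
  [30,0,0,0,0,0,0],
], squeeze=60)

```text
clock: 8.5
tool_pos: [556.1, 309.0, 18.4]
eef_rot: [-0.0, 1.0, -0.019, 0.003]
ft_force: [0.2, 0.4, -1.8]
grip_width: 36.7
```

jog_arm([
  [30,0,0,0,0,0,0],
  [30,0,0,0,0,0,0],
])

```text
clock: 8.7
tool_pos: [556.1, 309.0, 18.2]
eef_rot: [-0.0, 1.0, -0.019, 0.002]
ft_force: [0.1, 0.5, 1.7]
grip_width: 36.9
```

jog_arm([
  [30,0,0.2,0,0,0,0],
  [30,0,0.3,0,0,0,0],
  [30,0,0.3,0,0,0,0],
])

```text
clock: 9.0
tool_pos: [554.3, 269.1, 18.2]
eef_rot: [-0.002, 1.0, -0.018, 0.003]
ft_force: [0.1, 3.8, -1.0]
grip_width: 37.2
```

jog_arm([
  [30,0,0.4,0,0,0,0],
  [30,0,0.4,0,0,0,0],
  [30,0,0.4,0,0,0,0],
  [30,0,0.4,0,0,0,0],
  [30,0,0,0,0,0,0],
])

```text
clock: 9.5
tool_pos: [550.1, 179.2, 18.3]
eef_rot: [-0.001, 1.0, -0.02, 0.002]
ft_force: [0.5, -1.4, 0.4]
grip_width: 36.6
```

Run:
```python
from h import *
im,c=snap('wrist','w6.png'); s,p,r=st(); print(p,s['ft_force'],s['grip_width'],s['q'].round(2)); plan((551,174,18,-2.2))
```

```text
[550.1365128  180.08044393  18.28342131] [ 0.03820975 -1.27713559 -1.18418181] 36.96918007479568 [0.11 0.66 1.49 0.   0.98 0.15]
-> (551, 174, 18, -2.2)
    [0.02, 0.12, 0.01] [-0.02, -0.04, -0.01]
```

View pics/w6.png

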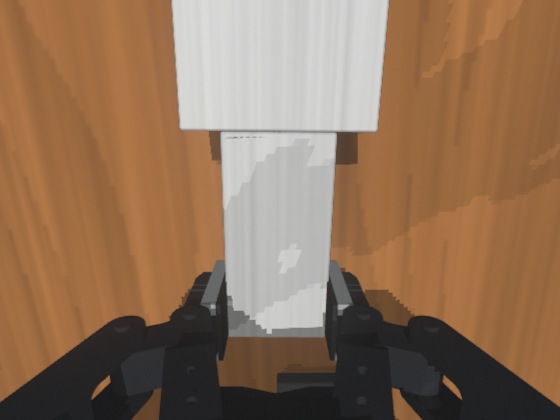

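jog_arm([
  [30,0.02,0.18,0,0,-0.03,0],
  [30,0,0,0,0,0,0],
  [50,0,0,0,0,0,0],
  [50,0,0,0,0,0,0],
])

```text
clock: 9.95
tool_pos: [550.8, 171.0, 18.3]
eef_rot: [-0.001, 1.0, -0.019, 0.0]
ft_force: [0.4, -0.5, 0.0]
grip_width: 50.1
```

Run:
```python
from h import *
im,c=snap('wrist','w7.png'); s,p,r=st(); print(p,s['grip_width'])
g=cv2.cvtColor(im,cv2.COLOR_BGR2GRAY)
for col in (200,250,300,350): print(col,g[100:360:10,col].tolist())
print(proj(c,[[553,p[1]+x,42] for x in (11,0,-11,50,66)]).round(0))
```

```text
[550.80483749 171.06568692  18.32613597] 49.91991183794039
200 [210, 209, 209, 162, 131, 130, 129, 130, 131, 130, 130, 131, 133, 131, 132, 131, 132, 103, 103, 87, 43, 36, 36, 36, 35, 36]
250 [212, 212, 212, 183, 201, 200, 199, 201, 182, 182, 182, 183, 182, 182, 183, 183, 183, 182, 182, 183, 183, 200, 200, 126, 83, 80]
300 [203, 203, 202, 193, 186, 186, 185, 185, 185, 185, 185, 187, 186, 186, 185, 185, 185, 185, 184, 201, 201, 201, 200, 126, 80, 77]
350 [210, 211, 211, 206, 71, 72, 71, 110, 111, 112, 112, 113, 114, 116, 115, 126, 127, 103, 103, 44, 40, 39, 37, 35, 32, 33]
[[283. 282.]
 [284. 308.]
 [285. 333.]
 [279. 177.]
 [277. 129.]]
```

jog_arm([
  [50,0.02,-0.4,0,0,0,0],
  [50,0.02,-0.4,0,0,0,0],
  [50,0,-0.2,0.04,0,0,0],
  [50,0,0,0,0,0,0],
])

```text
clock: 10.4
tool_pos: [554.7, 223.5, 16.3]
eef_rot: [-0.001, 1.0, -0.019, 0.001]
ft_force: [-0.4, -0.7, 0.5]
grip_width: 50.1
```

Run:
```python
from h import *
im,c=snap('wrist','w8.png'); s,p,r=st(); print(p,s['grip_width'])
g=cv2.cvtColor(im,cv2.COLOR_BGR2GRAY)
print(g[200:400:6,250].tolist())
for v in (230,240,250): print(ray(c,240,v,42).round(1))
print(proj(c,[[553,p[1]+x,42] for x in (11,15.5,0,-11)]).round(0)); plan((552.9,221.5,18,-2.2))
```

```text
[554.79039932 222.93558094  16.45200329] 50.16432374101523
[176, 176, 176, 176, 176, 175, 175, 176, 175, 174, 174, 174, 173, 173, 165, 165, 166, 165, 164, 180, 180, 167, 114, 113, 113, 112, 112, 111, 110, 111, 111, 110, 33, 30]
[542.8 256.1  42. ]
[542.5 252.4  42. ]
[542.3 248.6  42. ]
[[272. 286.]
 [272. 275.]
 [273. 313.]
 [275. 338.]]
-> (552.9, 221.5, 18, -2.2)
    [-0.04, 0.03, -0.03] [-0.02, -0.01, 0.01]
```

jog_arm([
  [50,-0.03,0.03,0,0,0,0],
  [30,0,0,0,0,0,0],
  [30,0,0,0,0,0,0],
  [30,0,0,0,0,0,0],
  [30,0,0,0,0,0,0],
], squeeze=100)

```text
clock: 10.95
tool_pos: [553.2, 219.5, 16.8]
eef_rot: [-0.001, 1.0, -0.02, 0.001]
ft_force: [0.1, 0.7, 0.4]
grip_width: 36.3
```

jog_arm([
  [30,0,0,-0.3,0,0,0],
  [30,0,0,-0.4,0,0,0],
  [30,0,0,-0.6,0,0,0],
  [30,0,0,-0.6,0,0,0],
  [30,0,0,0,0,0,0],
])

```text
clock: 11.45
tool_pos: [551.9, 217.5, 112.1]
eef_rot: [0.0, 1.0, -0.02, -0.003]
ft_force: [0.2, 1.6, -1.3]
grip_width: 36.2
```

Run:
```python
from h import *
im,c=snap('wrist','w9.png'); s,p,r=st(); print(p,s['grip_width'],s['ft_force'],s['torque'],np.degrees(np.arctan2(*r.as_matrix()[1::-1,0])))
cr=im[0:330,120:440]; cv2.imwrite('pics/w9c.png',cr)
g=cv2.cvtColor(im,cv2.COLOR_BGR2GRAY)
for col in (200,210,350): print(col,g[60:300:8,col].tolist())
```

```text
[550.87048771 217.25198798 109.79954375] 36.653554122070155 [ 0.72204917  0.03908813 -2.21376276] [-0.05713525  0.01085112 -0.00254433] -2.327571877680322
200 [194, 194, 194, 194, 194, 196, 196, 196, 197, 196, 196, 198, 198, 198, 199, 199, 199, 199, 197, 197, 196, 195, 184, 176, 174, 174, 177, 47, 53, 44]
210 [198, 198, 199, 200, 200, 202, 201, 202, 202, 202, 203, 204, 203, 204, 203, 204, 204, 204, 202, 202, 198, 184, 179, 177, 175, 173, 173, 56, 97, 97]
350 [192, 193, 193, 195, 195, 195, 197, 197, 198, 197, 196, 196, 195, 177, 178, 178, 178, 179, 178, 178, 177, 175, 176, 174, 173, 173, 173, 47, 52, 44]
```

View pics/w9c.png

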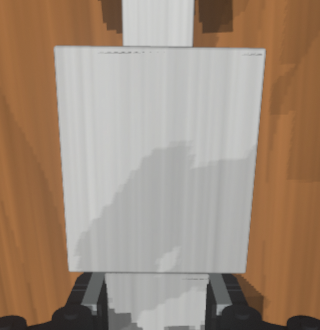

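```bash
cat >> h.py <<'E'
def hold(c,p,r,pts,ztop):
    """pixels of a held blank's top face -> tool coords"""
    return np.array([r.inv().apply(ray(c,u,v,p[2]+ztop)-p) for u,v in pts])
E
python3 - <<'E'
from h import *
c=get_calibration('wrist'); s,p,r=st()
print(hold(c,p,r,[(175,47),(385,50),(191,271),(366,271)],25.2).round(1))
plan((545,-115,155,84))
E
```

```text
[[-30.9 -90.1 -25.1]
 [ 31.6 -89.2 -25.6]
 [-31.2 -16.2 -24.9]
 [ 31.4 -16.5 -25.5]]
-> (545, -115, 155, 84)
    [0.01, 0.55, -0.07] [-0.0, 0.01, -0.9]
    [-0.06, 0.55, -0.07] [-0.0, 0.01, -0.9]
    [-0.13, 0.54, -0.07] [-0.0, 0.01, -0.9]
    [-0.19, 0.52, -0.07] [-0.0, 0.01, -0.9]
    [-0.26, 0.49, -0.07] [-0.0, 0.01, -0.9]
    [-0.32, 0.46, -0.07] [-0.0, 0.01, -0.9]
    [-0.37, 0.41, -0.07] [-0.0, 0.01, -0.9]
    [-0.42, 0.36, -0.07] [-0.0, 0.01, -0.9]
    [-0.46, 0.31, -0.07] [-0.0, 0.01, -0.9]
    [-0.5, 0.25, -0.07] [-0.0, 0.01, -0.9]
    [-0.52, 0.18, -0.07] [-0.0, 0.01, -0.9]
    [-0.54, 0.12, -0.07] [-0.0, 0.01, -0.9]
```

jog_arm([
  [30,0.01,0.55,-0.07,0,0,-0.9],
  [30,-0.06,0.55,-0.07,0,0,-0.9],
  [30,-0.13,0.54,-0.07,0,0,-0.9],
  [30,-0.19,0.52,-0.07,0,0,-0.9],
  [30,-0.26,0.49,-0.07,0,0,-0.9],
])

```text
clock: 12.0
tool_pos: [544.7, 76.6, 119.1]
eef_rot: [-0.003, 0.953, 0.303, -0.012]
ft_force: [0.1, -0.2, -2.0]
grip_width: 36.6
```

jog_arm([
  [30,-0.32,0.46,-0.07,0,0,-0.9],
  [30,-0.37,0.41,-0.07,0,0,-0.9],
  [30,-0.42,0.36,-0.07,0,0,-0.9],
  [30,-0.46,0.31,-0.07,0,0,-0.9],
  [30,-0.5,0.25,-0.07,0,0,-0.9],
])

```text
clock: 12.5
tool_pos: [543.3, -68.1, 128.3]
eef_rot: [-0.012, 0.805, 0.593, -0.016]
ft_force: [0.1, 0.3, -2.2]
grip_width: 35.9
```

jog_arm([
  [30,-0.52,0.18,-0.07,0,0,-0.9],
  [30,-0.54,0.12,-0.07,0,0,-0.9],
  [30,0,0,0,0,0,0],
  [30,0,0,0,0,0,0],
  [30,0,0,0,0,0,0],
])

```text
clock: 13.0
tool_pos: [542.6, -127.9, 127.4]
eef_rot: [-0.02, 0.722, 0.692, -0.017]
ft_force: [-1.3, 0.6, -2.5]
grip_width: 36.0
```

Run:
```python
from h import *
im,c=snap('wrist','w10.png'); s,p,r=st(); print(p,s['grip_width'],s['ft_force'],np.degrees(np.arctan2(*r.as_matrix()[1::-1,0])),np.abs(s['joint_velocities']).max())
np.savez('w10.npz',p=p,m=r.as_matrix(),**c)
```

```text
[ 542.51117137 -127.57470719  127.4003847 ] 36.31013398327967 [-0.21321914  0.04919948 -2.42261164] 87.57824842192639 0.008267502042567942
```

View pics/w10.png

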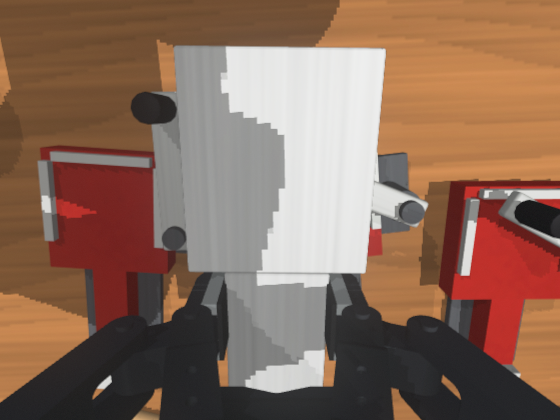

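```bash
cat >> h.py <<'E'
def edge(im,ch,fixed,lo,hi,axis,sign):
    """subpixel position of strongest gradient of given sign along a row (axis=1) or column (axis=0)"""
    g=cv2.GaussianBlur(im,(3,3),0)[...,ch].astype(float)
    l=g[fixed,lo:hi] if axis==1 else g[lo:hi,fixed]
    d=np.gradient(l)*sign; i=int(np.argmax(d)); return lo+i,d[i].round(0)
E
python3 - <<'E'
from h import *
im=cv2.imread('pics/w10.png'); c=np.load('w10.npz')
def fit(pts,z):
    P=np.array([ray(c,u,v,z)[:2] for u,v in pts]); vx,vy,x,y=cv2.fitLine(P.astype(np.float32),cv2.DIST_HUBER,0,.01,.01).ravel(); return P.mean(0),np.degrees(np.arctan2(vy,vx)),P
back=[(u,edge(im,1,u,154,180,0,-1)[0]) for u in range(62,150,8)]
left=[(edge(im,1,v,45,72,1,-1)[0],v) for v in range(172,236,6)]
rl=[(edge(im,2,v,80,105,1,1)[0],v) for v in range(278,315,6)]
rr=[(edge(im,2,v,115,145,1,-1)[0],v) for v in range(278,315,6)]
front=[(u,edge(im,2,u,255,285,0,-1)[0]) for u in list(range(56,90,6))]
for n,q,z in(('back36',back,36),('left30',left,30),('railL',rl,30),('railR',rr,30),('front',front,30)):
    a,b,P=fit(q,z); print(n,q[::3],a.round(1),b.round(1))
print('hinge',[ray(c,174,238,z).round(1) for z in(56,60,66)])
E
```

```text
back36 [(62, 161), (86, 163), (110, 165), (134, 166)] [ 498.9 -239.6] 83.6
left30 [(47, 172), (49, 190), (51, 208), (52, 226)] [ 524.1 -282.2] -5.7
railL [(93, 278), (94, 296), (95, 314)] [ 595.9 -264.1] -6.7
railR [(126, 278), (127, 296), (127, 314)] [ 596.9 -240. ] -6.4
front [(56, 271), (74, 270)] [ 574.3 -277. ] -87.2
hinge [array([ 545. , -192.1,   56. ]), array([ 543.7, -190.8,   60. ]), array([ 541.8, -189. ,   66. ])]
```

Run:
```python
from h import *
plan((591.6,-251.7,115,83.6))
```

```text
-> (591.6, -251.7, 115, 83.6)
    [-0.81, 0.37, 0.06] [-0.12, -0.0, 0.17]
    [-0.8, 0.38, 0.07] [-0.12, -0.0, 0.17]
    [-0.8, 0.4, 0.08] [-0.12, -0.0, 0.17]
```

jog_arm([
  [30,-0.81,0.37,0.06,-0.12,0,0.17],
  [30,-0.8,0.38,0.07,-0.12,0,0.17],
  [30,-0.8,0.4,0.08,-0.12,0,0.17],
  [30,0,0,0,0,0,0],
  [30,0,0,0,0,0,0],
])

```text
clock: 13.55
tool_pos: [593.4, -249.8, 111.9]
eef_rot: [-0.003, 0.746, 0.666, 0.0]
ft_force: [-0.1, 0.3, -2.0]
grip_width: 36.3
```

Run:
```python
from h import *
s,p,r=st(); print(p,s['grip_width'],s['ft_force'],s['q'].round(2))
plan((591.6,-251.7,50,83.6))
```

```text
[ 593.35512407 -249.79126884  111.90709872] 36.263586120324206 [-0.07661479  0.26837379 -2.04329088] [-0.58  0.64  1.19  0.    1.31 -2.04]
-> (591.6, -251.7, 50, 83.6)
    [-0.02, -0.01, 0.62] [-0.01, -0.01, -0.0]
    [-0.02, -0.01, 0.62] [-0.01, -0.01, -0.0]
```

jog_arm([
  [30,-0.03,-0.02,0.6,0,0,0],
  [30,-0.03,-0.03,0.6,0,0,0],
  [30,0,0,0,0,0,0],
  [30,0,0,0,0,0,0],
])

```text
clock: 13.95
tool_pos: [591.0, -247.5, 52.0]
eef_rot: [-0.002, 0.745, 0.668, 0.001]
ft_force: [0.3, -0.3, -1.0]
grip_width: 36.3
```

Run:
```python
from h import *
s,p,r=st(); print(p,s['grip_width'],s['ft_force'])
plan((591.6,-251.7,36,83.6))
```

```text
[ 590.96542144 -247.50173914   52.03904668] 36.34832540804576 [ 0.26763994 -0.28561469 -1.02717275]
-> (591.6, -251.7, 36, 83.6)
    [-0.08, 0.02, 0.32] [-0.02, -0.03, 0.02]
```

jog_arm([
  [30,-0.09,0.02,0.1,-0.02,-0.03,0.02],
  [30,0,0,0.12,0,0,0],
  [30,0,0,0,0,0,0],
])

```text
clock: 14.25
tool_pos: [592.9, -251.7, 43.8]
eef_rot: [0.003, 0.745, 0.667, 0.0]
ft_force: [0.1, 0.9, -2.3]
grip_width: 36.0
```

Run:
```python
from h import *
im,c=snap('wrist','w11.png'); s,p,r=st(); print(p,s['grip_width'],s['ft_force'])
plan((591.6,-251.7,36,83.6))
```

```text
[ 593.15632926 -251.9233586    44.31043196] 36.11895702004069 [ 0.17498505 -0.79193677 -2.44567738]
-> (591.6, -251.7, 36, 83.6)
    [0.0, -0.03, 0.17] [0.04, 0.02, 0.01]
```

View pics/w11.png

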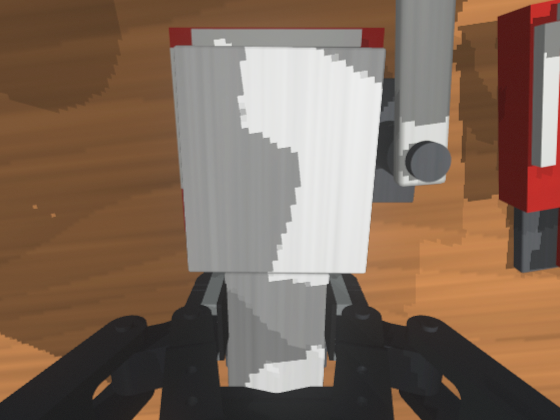

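jog_arm([
  [30,-0.02,-0.02,0.15,0.04,0.02,0],
  [30,0,0,0.12,0,0,0],
  [30,0,0,0,0,0,0],
])

```text
clock: 14.6
tool_pos: [592.3, -253.2, 30.5]
eef_rot: [0.0, 0.745, 0.667, -0.0]
ft_force: [-0.7, -0.2, -2.8]
grip_width: 36.2
```

Run:
```python
from h import *
s,p,r=st(); print(p,s['grip_width'],s['ft_force'])
plan((591.6,-252.2,17.5,83.6))
```

```text
[ 592.28854062 -253.20006159   30.5357972 ] 36.21309693751214 [-0.6946994  -0.18724236 -2.77333315]
-> (591.6, -252.2, 17.5, 83.6)
    [0.02, -0.02, 0.26] [0.0, 0.01, 0.01]
```

jog_arm([
  [30,0.02,-0.02,0.1,0,0,0],
  [30,0,0,0.08,0,0,0],
  [30,0,0,0.06,0,0,0],
  [30,0,0,0,0,0,0],
])

```text
clock: 15.0
tool_pos: [591.2, -252.0, 17.1]
eef_rot: [0.0, 0.745, 0.667, -0.0]
ft_force: [-0.8, -0.2, -1.5]
grip_width: 36.2
```

jog_arm([
  [30,0,0,0.01,0,0,0],
  [46,0,0,0,0,0,0],
  [52,0,0,0,0,0,0],
  [52,0,0,0,0,0,0],
])

```text
clock: 15.4
tool_pos: [591.9, -252.4, 17.8]
eef_rot: [0.001, 0.745, 0.667, 0.0]
ft_force: [-0.3, -0.2, -0.1]
grip_width: 52.1
```

jog_arm([
  [52,0,0,-0.5,0,0,0],
  [52,0,0,-0.8,0,0,0],
  [52,0,0,-0.8,0,0,0],
  [52,0,0,-0.4,0,0,0],
  [36,0,0,0,0,0,0],
])

```text
clock: 15.9
tool_pos: [591.5, -252.1, 147.3]
eef_rot: [0.001, 0.745, 0.667, -0.0]
ft_force: [0.0, -0.4, -0.3]
grip_width: 38.9
```

Run:
```python
from h import *
im,c=snap('wrist','w12.png'); s,p,r=st(); print(p,s['ft_force'],s['q'].round(2))
np.savez('w12.npz',p=p,m=r.as_matrix(),**c)
```

```text
[ 591.06055768 -251.91770936  145.82393207] [ 0.69035499 -0.35198612  0.64924975] [-0.59  0.61  1.15 -0.    1.38 -2.05]
```

View pics/w12.png

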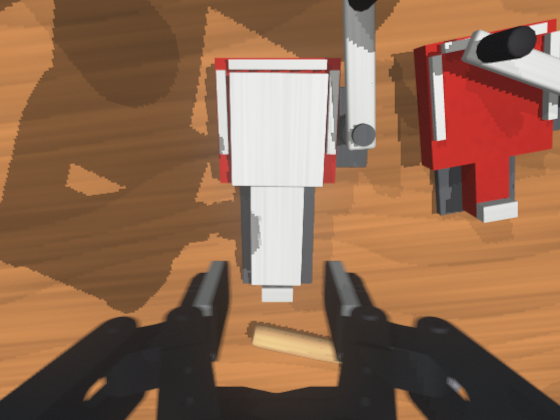

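Run:
```python
from h import *
im=cv2.imread('pics/w12.png'); c=np.load('w12.npz')
for v in (30,60,90,120): a=edge(im,2,v,330,355,1,1); b=edge(im,2,v,366,385,1,-1); print(v,a,b,ray(c,(a[0]+b[0])/2,v,54).round(1))
print(ray(c,363,133,58),ray(c,362,5,80))
plan((466.5,-191,130,-88))
```

```text
30 (345, np.float64(12.0)) (366, np.float64(4.0)) [ 483.6 -193.2   54. ]
60 (346, np.float64(30.0)) (374, np.float64(18.0)) [ 500.3 -191.2   54. ]
90 (347, np.float64(32.0)) (374, np.float64(16.0)) [ 517.5 -191.7   54. ]
120 (348, np.float64(32.0)) (374, np.float64(14.0)) [ 535.6 -192.1   54. ]
[ 543.35990303 -192.03413859   58.        ] [ 475.74582232 -194.83977076   80.        ]
-> (466.5, -191, 130, -88)
    [0.04, -0.11, 0.01] [0.0, 0.0, 0.93]
    [0.03, -0.12, 0.01] [0.0, 0.0, 0.93]
    [0.01, -0.12, 0.01] [0.0, 0.0, 0.93]
    [-0.01, -0.12, 0.01] [0.0, 0.0, 0.93]
    [-0.02, -0.12, 0.01] [0.0, 0.0, 0.93]
    [-0.04, -0.11, 0.01] [0.0, 0.0, 0.93]
    [-0.05, -0.11, 0.01] [0.0, 0.0, 0.93]
    [-0.06, -0.1, 0.01] [0.0, 0.0, 0.93]
    [-0.08, -0.09, 0.01] [0.0, 0.0, 0.93]
    [-0.09, -0.08, 0.01] [0.0, 0.0, 0.93]
    [-0.1, -0.07, 0.01] [0.0, 0.0, 0.93]
    [-0.11, -0.06, 0.01] [0.0, 0.0, 0.93]
    [-0.11, -0.04, 0.01] [0.0, 0.0, 0.93]
    [-0.12, -0.03, 0.01] [0.0, 0.0, 0.93]
    [-0.12, -0.01, 0.01] [0.0, 0.0, 0.93]
    [-0.12, 0.0, 0.01] [0.0, 0.0, 0.93]
    [-0.12, 0.02, 0.01] [0.0, 0.0, 0.93]
    [-0.12, 0.04, 0.01] [0.0, 0.0, 0.93]
    [-0.11, 0.05, 0.01] [0.0, 0.0, 0.93]
    [-0.1, 0.06, 0.01] [0.0, 0.0, 0.93]
    [-0.09, 0.08, 0.01] [0.0, 0.0, 0.93]
    [-0.08, 0.09, 0.01] [0.0, 0.0, 0.93]
    [-0.07, 0.1, 0.01] [0.0, 0.0, 0.93]
```

jog_arm([
  [36,0.04,-0.11,0.01,0,0,0.93],
  [36,0.03,-0.12,0.01,0,0,0.93],
  [36,0.01,-0.12,0.01,0,0,0.93],
  [36,-0.01,-0.12,0.01,0,0,0.93],
  [36,-0.02,-0.12,0.01,0,0,0.93],
])

```text
clock: 16.45
tool_pos: [561.0, -236.6, 134.7]
eef_rot: [-0.005, 0.924, 0.384, -0.004]
ft_force: [-0.3, 0.6, -0.1]
grip_width: 36.1
```

jog_arm([
  [36,-0.04,-0.11,0.01,0,0,0.93],
  [36,-0.05,-0.11,0.01,0,0,0.93],
  [36,-0.06,-0.1,0.01,0,0,0.93],
  [36,-0.08,-0.09,0.01,0,0,0.93],
  [36,-0.09,-0.08,0.01,0,0,0.93],
])

```text
clock: 16.95
tool_pos: [530.2, -220.4, 123.2]
eef_rot: [-0.008, 0.998, 0.055, -0.011]
ft_force: [0.8, 0.9, -0.6]
grip_width: 35.8
```

jog_arm([
  [36,-0.1,-0.07,0.01,0,0,0.93],
  [36,-0.11,-0.06,0.01,0,0,0.93],
  [36,-0.11,-0.04,0.01,0,0,0.93],
  [36,-0.12,-0.03,0.01,0,0,0.93],
  [36,-0.12,-0.01,0.01,0,0,0.93],
])

```text
clock: 17.45
tool_pos: [499.2, -202.5, 112.8]
eef_rot: [-0.006, 0.96, -0.28, -0.02]
ft_force: [0.5, -0.8, -0.4]
grip_width: 35.6
```

jog_arm([
  [36,-0.12,0,0.01,0,0,0.93],
  [36,-0.12,0.02,0.01,0,0,0.93],
  [36,-0.12,0.04,0.01,0,0,0.93],
  [36,-0.11,0.05,0.01,0,0,0.93],
  [36,-0.1,0.06,0.01,0,0,0.93],
])

```text
clock: 17.95
tool_pos: [468.6, -183.6, 103.6]
eef_rot: [0.001, 0.812, -0.583, -0.028]
ft_force: [-1.2, 0.0, -0.5]
grip_width: 36.1
```

jog_arm([
  [36,-0.09,0.08,0.01,0,0,0.93],
  [36,-0.08,0.09,0.01,0,0,0.93],
  [36,0,0,0,0,0,0],
  [36,0,0,0,0,0,0],
])

```text
clock: 18.35
tool_pos: [454.9, -175.4, 98.1]
eef_rot: [0.005, 0.726, -0.686, -0.033]
ft_force: [-0.6, -0.1, 0.9]
grip_width: 36.2
```

Run:
```python
from h import *
s,p,r=st(); print(p,np.degrees(np.arctan2(*r.as_matrix()[1::-1,0])),s['q'].round(2))
plan((466,-192,115,-90))
```

```text
[ 454.89509105 -175.38495682   98.08675054] -86.81488932483953 [-0.61  0.45  1.63 -0.    1.14  0.9 ]
-> (466, -192, 115, -90)
    [0.33, -0.18, -0.36] [0.39, 0.28, 0.41]
```

jog_arm([
  [36,0.33,-0.18,-0.2,0.39,0.28,0.41],
  [36,0,0,0,0,0,0],
])

```text
clock: 18.55
tool_pos: [465.6, -191.9, 105.8]
eef_rot: [0.0, 0.709, -0.706, -0.0]
ft_force: [-0.2, 0.2, -0.9]
grip_width: 36.2
```

Run:
```python
from h import *
im,c=snap('wrist','w13.png'); g=cv2.cvtColor(im,cv2.COLOR_BGR2GRAY)
print(proj(c,[[466,-192,86],[466,-192,54],[544,-192,58]]).round(0))
m=(g<50).astype(np.uint8)[:300]; n,l,s_,ce=cv2.connectedComponentsWithStats(m)
for i in range(1,n):
    if s_[i][4]>150: print(s_[i],ce[i].round(0))
plan((466,-192,64,-90))
```

```text
[[277. 256.]
 [277. 233.]
 [277.  89.]]
[117   0  16  26 318] [125.  12.]
[110 157  37  37 670] [132. 171.]
[ 257  222   30   47 1138] [272. 245.]
[219 261  16  39 406] [228. 284.]
[318 261  17  39 410] [324. 284.]
[189 273  23  27 318] [200. 287.]
[341 273  24  27 342] [352. 287.]
-> (466, -192, 64, -90)
    [0.02, -0.03, 0.82] [0.02, 0.02, 0.04]
```

jog_arm([
  [36,-0.01,-0.02,0.42,0.02,0.02,0],
  [36,0,0,0.4,0,0,0],
  [36,0,0,0,0,0,0],
  [22,0,0,0,0,0,0],
  [22,0,0,0,0,0,0],
])

```text
clock: 19.1
tool_pos: [464.8, -188.6, 62.2]
eef_rot: [0.001, 0.713, -0.701, -0.004]
ft_force: [0.4, -0.2, 0.4]
grip_width: 22.4
```

jog_arm([
  [22,0.2,-0.01,0,0,0,-0.8],
  [22,0.2,-0.01,0,0,0,-0.8],
  [22,0.2,-0.01,0,0,0,-0.8],
])

```text
clock: 19.4
tool_pos: [469.6, -216.5, 63.6]
eef_rot: [-0.0, 0.824, -0.566, -0.005]
ft_force: [-0.9, 2.0, -1.5]
grip_width: 22.0
```

```bash
cat > arc.py <<'E'
import sys
from h import *
hx,hy,th1,n=map(float,sys.argv[1:5]); s,p,r=st(); H=np.array([hx,hy]); d=p[:2]-H
th=np.degrees(np.arctan2(d[1],d[0]))%360; print('pos',p.round(1),'theta',th.round(1),'rad',np.linalg.norm(d).round(1),'yaw',np.degrees(np.arctan2(*r.as_matrix()[1::-1,0])).round(1),s['ft_force'].round(1))
w=[]
for t in np.linspace(th,th1,int(n)+1)[1:]: w.append((*(H+78*np.array([np.cos(np.radians(t)),np.sin(np.radians(t))])).round(1),66,round(t-270,1),1))
plan(*w)
E
python3 arc.py 544.5 -191.8 262 8
```

```text
pos [ 469.6 -216.5   63.6] theta 198.3 rad 78.9 yaw -69.0 [-0.9  2.  -1.5]
-> (np.float64(474.5), np.float64(-226.3), 66, np.float64(-63.8), 1)
    [0.22, -0.02, -0.05] [0.04, 0.07, -0.65]
-> (np.float64(480.0), np.float64(-235.6), 66, np.float64(-55.8), 1)
    [0.22, -0.02, 0.0] [0.0, 0.0, -1.0]
-> (np.float64(486.7), np.float64(-244.2), 66, np.float64(-47.8), 1)
    [0.22, -0.01, 0.0] [0.0, 0.0, -1.0]
-> (np.float64(494.5), np.float64(-251.7), 66, np.float64(-39.9), 1)
    [0.22, -0.01, 0.0] [0.0, 0.0, -0.99]
-> (np.float64(503.3), np.float64(-258.0), 66, np.float64(-31.9), 1)
    [0.22, -0.02, 0.0] [0.0, 0.0, -1.0]
-> (np.float64(512.9), np.float64(-263.1), 66, np.float64(-23.9), 1)
    [0.22, -0.01, 0.0] [0.0, 0.0, -1.0]
-> (np.float64(523.0), np.float64(-266.8), 66, np.float64(-16.0), 1)
    [0.21, -0.01, 0.0] [0.0, 0.0, -0.99]
-> (np.float64(533.6), np.float64(-269.0), 66, np.float64(-8.0), 1)
    [0.22, -0.02, 0.0] [0.0, 0.0, -1.0]
```

jog_arm([
  [22,0.22,-0.02,-0.03,0.04,0.07,-0.7],
  [22,0.22,-0.02,0,0,0,-0.9],
  [22,0.22,-0.01,0,0,0,-0.9],
  [22,0.22,-0.01,0,0,0,-0.9],
])

```text
clock: 19.8
tool_pos: [493.6, -252.0, 67.0]
eef_rot: [-0.001, 0.938, -0.346, -0.002]
ft_force: [-1.0, 1.8, -0.7]
grip_width: 22.0
```

```bash
python3 arc.py 544.5 -191.8 264 4
```

```text
pos [ 493.6 -252.    67. ] theta 229.8 rad 78.8 yaw -40.5 [-1.   1.8 -0.7]
-> (np.float64(503.5), np.float64(-258.2), 66, np.float64(-31.7), 1)
    [0.23, -0.03, 0.02] [-0.01, 0.03, -1.1]
-> (np.float64(513.9), np.float64(-263.5), 66, np.float64(-23.1), 1)
    [0.23, -0.02, 0.0] [0.0, 0.0, -1.08]
-> (np.float64(524.9), np.float64(-267.3), 66, np.float64(-14.6), 1)
    [0.23, -0.02, 0.0] [0.0, 0.0, -1.06]
-> (np.float64(536.3), np.float64(-269.4), 66, np.float64(-6.0), 1)
    [0.23, -0.02, 0.0] [0.0, 0.0, -1.08]
```

jog_arm([
  [22,0.23,-0.03,0.02,0,0.03,-1],
  [22,0.23,-0.02,0,0,0,-1],
  [22,0.23,-0.02,0,0,0,-1],
  [22,0.23,-0.02,0,0,0,-1],
])

```text
clock: 20.2
tool_pos: [535.4, -269.9, 68.1]
eef_rot: [-0.001, 0.998, -0.061, -0.002]
ft_force: [-2.1, 0.6, -1.8]
grip_width: 22.0
```

```bash
python3 arc.py 544.5 -191.8 266 1
```

```text
pos [ 535.4 -269.9   68.1] theta 263.3 rad 78.6 yaw -7.0 [-2.1  0.6 -1.8]
-> (np.float64(539.1), np.float64(-269.6), 66, np.float64(-4.0), 1)
    [0.07, -0.01, 0.04] [-0.02, 0.03, -0.38]
```

jog_arm([
  [22,0.06,0,0,0,0,0],
  [22,0,0,0,0,0,0],
])

```text
clock: 20.4
tool_pos: [539.0, -270.4, 68.9]
eef_rot: [-0.001, 0.998, -0.062, -0.002]
ft_force: [-0.3, 0.5, 0.1]
grip_width: 22.2
```

jog_arm([
  [22,0.06,0,0,0,0,0],
  [22,0,0,0,0,0,0],
])

```text
clock: 20.6
tool_pos: [539.3, -270.3, 69.0]
eef_rot: [-0.001, 0.998, -0.064, -0.005]
ft_force: [-1.2, 0.1, 0.3]
grip_width: 22.0
```

jog_arm([
  [22,0.12,0,0,0,0,0],
  [22,0.05,0,0,0,0,0],
])

```text
clock: 20.8
tool_pos: [539.8, -270.3, 68.8]
eef_rot: [-0.003, 0.998, -0.066, -0.015]
ft_force: [-13.9, -0.2, 5.5]
grip_width: 22.1
```

jog_arm([
  [22,-0.08,0,0,0,0,0],
  [32,0,0,0,0,0,0],
  [32,0,0,-0.6,0,0,0],
  [32,0,0,-0.9,0,0,0],
  [32,0,0,-0.9,0,0,0],
])

```text
clock: 21.3
tool_pos: [537.9, -269.3, 187.6]
eef_rot: [-0.006, 0.997, -0.069, -0.018]
ft_force: [-0.1, -0.3, -0.5]
grip_width: 31.8
```

Run:
```python
from h import *
plan((500,20,210,-38))
```

```text
-> (500, 20, 210, -38)
    [-0.22, -0.8, -0.05] [0.0, 0.04, 0.54]
    [-0.28, -0.79, -0.05] [0.0, 0.04, 0.54]
    [-0.34, -0.76, -0.05] [0.0, 0.04, 0.54]
    [-0.4, -0.73, -0.05] [0.0, 0.04, 0.54]
    [-0.45, -0.7, -0.06] [0.0, 0.04, 0.54]
    [-0.5, -0.67, -0.06] [0.0, 0.04, 0.54]
    [-0.55, -0.63, -0.06] [0.0, 0.04, 0.54]
```

jog_arm([
  [36,-0.22,-0.8,-0.05,0,0.04,0.54],
  [36,-0.28,-0.79,-0.05,0,0.04,0.54],
  [36,-0.34,-0.76,-0.05,0,0.04,0.54],
  [36,-0.4,-0.73,-0.05,0,0.04,0.54],
  [36,-0.45,-0.7,-0.06,0,0.04,0.54],
])

```text
clock: 21.8
tool_pos: [516.8, -61.7, 210.9]
eef_rot: [0.0, 0.964, -0.267, 0.007]
ft_force: [1.0, 0.2, -0.7]
grip_width: 35.9
```

jog_arm([
  [36,-0.5,-0.67,-0.06,0,0.04,0.54],
  [36,-0.55,-0.63,-0.06,0,0.04,0.54],
  [36,0,0,0,0,0,0],
  [36,0,0,0,0,0,0],
])

```text
clock: 22.2
tool_pos: [508.2, 30.3, 219.1]
eef_rot: [-0.001, 0.94, -0.342, 0.016]
ft_force: [-0.9, -1.3, 1.2]
grip_width: 36.3
```

Run:
```python
from h import *
im,c=snap('wrist','w14.png'); s,p,r=st(); np.savez('w14.npz',p=p,m=r.as_matrix(),**c)
t,ct=snap('top','t2.png'); t=cv2.resize(t[150:250,250:410],(480,300),interpolation=cv2.INTER_CUBIC)
o=np.zeros((600,800,3),np.uint8); o[:420,:560]=im; o[300:600,320:800]=t; o[:300,:560]=im[:300]; cv2.imwrite('pics/m1.png',o)
print(p,np.degrees(np.arctan2(*r.as_matrix()[1::-1,0])),np.abs(s['joint_velocities']).max())
```

```text
[508.22214786  30.10215371 219.03392679] -40.03142802366071 0.0305435783910709
```

View pics/m1.png

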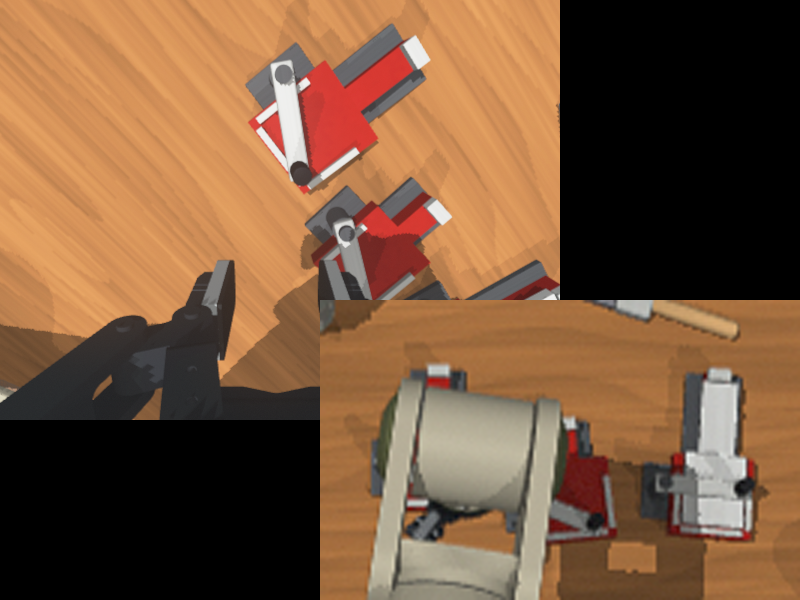

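Run:
```python
from h import *
im=cv2.imread('pics/w14.png'); c=np.load('w14.npz')
g=cv2.cvtColor(im,cv2.COLOR_BGR2GRAY); m=(g[140:200,270:330]<60).astype(np.uint8); n,l,s,ce=cv2.connectedComponentsWithStats(m)
for i in range(1,n): print(s[i]+[270,140,0,0,0],ce[i]+[270,140])
H=ray(c,283,73,58); print('H',H)
for q in((303,175),(302,173)):
    K=ray(c,*q,86); print('K',K,np.linalg.norm((K-H)[:2]),np.degrees(np.arctan2(*(K-H)[1::-1]))%360)
a,b=ray(c,346,84,30),ray(c,402,41,30); print('rail top edge yaw',np.degrees(np.arctan2(*(b-a)[1::-1])),a,b)
K=np.array([*(ray(c,303,175,86)[:2])]); plan((*K,120,-38),(*K,66,-38))
```

```text
[291 162  18  15  92] [297.20652174 166.34782609]
H [576.61336182  97.01318891  58.        ]
K [538.87379882  29.29613013  86.        ] 77.52338141440494 240.8685298478449
K [539.26591538  31.02377474  86.        ] 75.82502580592946 240.49182370144365
rail top edge yaw -2.9695200841466844 [615.36573728  55.4781542   30.        ] [672.75670524  52.50103457  30.        ]
-> (np.float64(538.8737988169659), np.float64(29.29613012724024), 120, -38)
    [0.14, -0.12, 0.66] [-0.03, -0.07, -0.09]
    [0.14, -0.12, 0.66] [-0.03, -0.07, -0.09]
    [0.15, -0.12, 0.66] [-0.03, -0.07, -0.09]
-> (np.float64(538.8737988169659), np.float64(29.29613012724024), 66, -38)
    [0.0, 0.0, 0.54] [0.0, 0.0, 0.0]
    [0.0, 0.0, 0.54] [0.0, 0.0, 0.0]
```

jog_arm([
  [36,0.14,-0.12,0.66,0,-0.07,-0.4],
  [36,0.14,-0.12,0.66,0,-0.07,-0.4],
  [36,0.14,-0.12,0.66,0,-0.07,-0.4],
  [36,0,0,0,0,0,0],
])

```text
clock: 22.7
tool_pos: [541.4, 26.0, 118.7]
eef_rot: [-0.005, 0.965, -0.263, 0.005]
ft_force: [-0.1, 0.4, 0.1]
grip_width: 36.3
```

Run:
```python
from h import *
im,c=snap('wrist','w15.png'); g=cv2.cvtColor(im,cv2.COLOR_BGR2GRAY)
print(proj(c,[[539,29.3,86],[539,29.3,54],[576.6,97,58]]).round(0))
m=(g<50).astype(np.uint8)[:300]; n,l,s_,ce=cv2.connectedComponentsWithStats(m)
for i in range(1,n):
    if s_[i][4]>150: print(s_[i],ce[i].round(0))
plan((539,29.3,64,-30))
```

```text
[[270. 245.]
 [270. 225.]
 [266.  91.]]
[318 264  16  36 365] [324. 286.]
-> (539, 29.3, 64, -30)
    [-0.05, -0.01, 0.57] [-0.05, -0.03, -0.03]
    [-0.05, -0.01, 0.57] [-0.05, -0.03, -0.03]
```

Run:
```python
from h import *
im=cv2.imread('pics/w15.png'); g=im.max(2)
for v in (215,230,245,255): print(v,g[v,235:310:3].tolist())
```

```text
215 [211, 218, 223, 226, 230, 231, 236, 228, 236, 229, 227, 222, 229, 227, 224, 225, 178, 144, 143, 169, 219, 218, 218, 218, 219]
230 [218, 216, 211, 210, 213, 222, 222, 129, 66, 66, 65, 65, 64, 64, 62, 61, 121, 140, 125, 124, 124, 201, 188, 149, 165]
245 [216, 216, 216, 218, 217, 212, 183, 73, 72, 72, 71, 71, 72, 70, 70, 69, 88, 163, 163, 163, 162, 155, 144, 142, 167]
255 [219, 215, 215, 215, 216, 218, 217, 198, 64, 64, 66, 69, 68, 67, 67, 132, 142, 147, 144, 141, 137, 135, 138, 147, 212]
```

jog_arm([
  [36,-0.05,-0.01,0.55,-0.05,-0.03,0],
  [36,-0.05,-0.01,0.5,-0.05,-0.03,0],
  [36,0,0,0,0,0,0],
  [22,0,0,0,0,0,0],
  [22,0,0,0,0,0,0],
])

```text
clock: 23.25
tool_pos: [542.2, 26.2, 76.4]
eef_rot: [-0.0, 0.963, -0.268, 0.007]
ft_force: [-2.0, 1.3, -1.4]
grip_width: 22.0
```

```bash
python3 arc.py 576.6 97 181 7
```

```text
pos [542.2  26.2  76.4] theta 244.1 rad 78.8 yaw -31.1 [-2.   1.3 -1.4]
-> (np.float64(531.9), np.float64(33.1), 66, np.float64(-34.9), 1)
    [-0.25, -0.01, 0.21] [-0.03, -0.09, 0.47]
-> (np.float64(522.5), np.float64(40.8), 66, np.float64(-44.0), 1)
    [-0.24, -0.02, 0.0] [0.0, 0.0, 1.14]
-> (np.float64(514.3), np.float64(50.0), 66, np.float64(-53.0), 1)
    [-0.25, -0.02, 0.0] [0.0, 0.0, 1.12]
-> (np.float64(507.7), np.float64(60.3), 66, np.float64(-62.0), 1)
    [-0.24, -0.02, 0.0] [0.0, 0.0, 1.13]
-> (np.float64(502.9), np.float64(71.6), 66, np.float64(-71.0), 1)
    [-0.24, -0.02, 0.0] [0.0, 0.0, 1.12]
-> (np.float64(499.8), np.float64(83.4), 66, np.float64(-80.0), 1)
    [-0.24, -0.02, 0.0] [0.0, 0.0, 1.12]
-> (np.float64(498.6), np.float64(95.6), 66, np.float64(-89.0), 1)
    [-0.24, -0.02, 0.0] [0.0, 0.0, 1.12]
```

jog_arm([
  [22,-0.02,0,0.22,-0.03,-0.05,0],
  [22,-0.24,-0.01,0,0,0,0.9],
  [22,-0.24,-0.02,0,0,0,0.95],
  [22,-0.24,-0.02,0,0,0,0.95],
])

```text
clock: 23.65
tool_pos: [518.0, 48.9, 67.7]
eef_rot: [-0.0, 0.889, -0.457, 0.008]
ft_force: [0.8, -2.2, -0.8]
grip_width: 21.6
```

```bash
python3 arc.py 576.6 97 180 4
```

```text
pos [518.   48.9  67.7] theta 219.4 rad 75.9 yaw -54.4 [ 0.8 -2.2 -0.8]
-> (np.float64(508.7), np.float64(58.6), 66, np.float64(-60.5), 1)
    [-0.27, 0.04, 0.03] [-0.06, -0.1, 0.77]
-> (np.float64(503.2), np.float64(70.7), 66, np.float64(-70.3), 1)
    [-0.26, -0.02, 0.0] [0.0, 0.0, 1.22]
-> (np.float64(499.7), np.float64(83.7), 66, np.float64(-80.2), 1)
    [-0.27, -0.02, 0.0] [0.0, 0.0, 1.24]
-> (np.float64(498.6), np.float64(97.0), 66, np.float64(-90.0), 1)
    [-0.27, -0.02, 0.0] [0.0, 0.0, 1.23]
```

jog_arm([
  [22,-0.27,0.04,0.03,-0.06,-0.1,0.75],
  [22,-0.26,-0.01,0,0,0,1],
  [22,-0.26,-0.02,0,0,0,1],
  [22,-0.26,-0.02,0,0,0,1],
  [22,0,0,0,0,0,0],
])

```text
clock: 24.15
tool_pos: [498.3, 95.9, 67.5]
eef_rot: [-0.001, 0.733, -0.681, 0.004]
ft_force: [0.3, -0.1, 0.3]
grip_width: 22.2
```

```bash
python3 arc.py 576.6 97 180 1
```

```text
pos [498.3  95.9  67.5] theta 180.8 rad 78.3 yaw -85.8 [ 0.3 -0.1  0.3]
-> (np.float64(498.6), np.float64(97.0), 66, np.float64(-90.0), 1)
    [-0.02, -0.01, 0.03] [-0.05, -0.02, 0.53]
```

jog_arm([
  [22,0,0,-0.6,-0.05,0,0.2],
  [22,0,0,-0.9,0,0,0],
])

```text
clock: 24.35
tool_pos: [496.2, 95.6, 140.1]
eef_rot: [0.005, 0.726, -0.688, -0.003]
ft_force: [0.5, 0.3, -0.1]
grip_width: 21.8
```

Run:
```python
from h import *
plan((557,330,150,-2.2))
```

```text
-> (557, 330, 150, -2.2)
    [-0.42, -0.13, -0.02] [0.01, 0.0, -0.96]
    [-0.4, -0.19, -0.02] [0.01, 0.0, -0.96]
    [-0.37, -0.24, -0.02] [0.01, 0.0, -0.96]
    [-0.33, -0.29, -0.02] [0.01, 0.0, -0.96]
    [-0.29, -0.33, -0.02] [0.01, 0.0, -0.96]
    [-0.25, -0.37, -0.02] [0.01, 0.0, -0.96]
    [-0.19, -0.4, -0.02] [0.01, 0.0, -0.96]
    [-0.14, -0.42, -0.02] [0.01, 0.0, -0.96]
    [-0.08, -0.43, -0.02] [0.01, 0.0, -0.96]
    [-0.02, -0.44, -0.02] [0.01, 0.0, -0.96]
    [0.04, -0.44, -0.02] [0.01, 0.0, -0.96]
```

jog_arm([
  [60,-0.42,-0.13,-0.05,0.01,0,-0.96],
  [60,-0.4,-0.19,-0.04,0.01,0,-0.96],
  [60,-0.37,-0.24,-0.04,0.01,0,-0.96],
  [60,-0.33,-0.29,-0.04,0.01,0,-0.96],
  [60,-0.29,-0.33,-0.04,0.01,0,-0.96],
])

```text
clock: 24.85
tool_pos: [527.9, 201.4, 158.3]
eef_rot: [-0.002, 0.92, -0.392, 0.006]
ft_force: [1.2, 0.2, -0.4]
grip_width: 60.3
```

jog_arm([
  [60,-0.25,-0.37,-0.04,0.01,0,-0.96],
  [60,-0.19,-0.4,-0.04,0.01,0,-0.96],
  [60,-0.14,-0.42,-0.04,0.01,0,-0.96],
  [60,-0.08,-0.43,-0.04,0.01,0,-0.96],
  [60,-0.02,-0.44,-0.04,0.01,0,-0.96],
])

```text
clock: 25.35
tool_pos: [552.8, 311.5, 170.2]
eef_rot: [-0.003, 0.999, -0.043, 0.009]
ft_force: [0.2, 0.5, -0.1]
grip_width: 59.7
```

jog_arm([
  [60,0.04,-0.44,-0.04,0,0,-0.5],
  [60,0,0,0,0,0,0],
  [60,0,0,0,0,0,0],
])

```text
clock: 25.65
tool_pos: [558.0, 334.6, 172.5]
eef_rot: [-0.003, 1.0, 0.001, 0.01]
ft_force: [0.6, -0.6, 0.2]
grip_width: 59.8
```

Run:
```python
from h import *
im,c=snap('wrist','w16.png'); s,p,r=st(); print(p,np.degrees(np.arctan2(*r.as_matrix()[1::-1,0])),np.abs(s['joint_velocities']).max())
g=cv2.cvtColor(im,cv2.COLOR_BGR2HSV); m=((g[...,1]<60)&(g[...,2]>150)).astype(np.uint8)
for row in range(60,320,12):
    x=np.where(m[row,200:360])[0]+200
    if len(x): A,B=ray(c,x.min(),row,42),ray(c,x.max()+1,row,42); print(row,x.min(),x.max()+1,((A+B)/2).round(1),(B-A)[0].round(1))
print(proj(c,[[560,412.9-37.5,42],[557,412.9-90.5,42],[551,412.9-174,30]]).round(0))
```

```text
[558.0125784  334.45590658 172.51895151] 0.07253211816724933 0.02194985579710354
60 251 351 [577.1 435.7  42. ] 70.2
72 251 313 [563.8 427.7  42. ] 43.8
84 252 313 [564.2 419.7  42. ] 43.5
96 250 313 [563.6 411.6  42. ] 45.4
108 250 311 [562.9 403.2  42. ] 44.3
120 251 310 [563.  394.8  42. ] 43.3
132 249 310 [562.3 386.1  42. ] 45.2
144 249 308 [561.6 377.3  42. ] 44.1
156 250 299 [558.6 368.3  42. ] 37.0
168 250 299 [558.6 359.2  42. ] 37.3
180 248 298 [557.4 349.9  42. ] 38.4
192 248 297 [557.1 340.4  42. ] 38.0
204 248 296 [556.7 330.7  42. ] 37.6
216 248 295 [556.3 320.8  42. ] 37.2
[[276. 147.]
 [272. 214.]
 [266. 299.]]
```

Run:
```python
from h import *
im=cv2.imread('pics/w16.png');g=cv2.cvtColor(im,cv2.COLOR_BGR2GRAY); print(g[210:240:2,272].tolist())
plan((557.3,346.5,70,-2.2))
```

```text
[227, 227, 227, 227, 173, 105, 105, 105, 105, 105, 104, 103, 103, 103, 104]
-> (557.3, 346.5, 70, -2.2)
    [-0.02, -0.08, 0.68] [-0.02, -0.05, 0.09]
    [-0.01, -0.08, 0.68] [-0.02, -0.05, 0.09]
    [-0.01, -0.08, 0.68] [-0.02, -0.05, 0.09]
```

jog_arm([
  [60,-0.02,-0.08,0.68,-0.02,-0.05,0.09],
  [60,-0.01,-0.08,0.68,-0.02,-0.05,0.09],
  [60,-0.01,-0.08,0.68,-0.02,-0.05,0.09],
  [60,0,0,0,0,0,0],
])

```text
clock: 26.1
tool_pos: [559.1, 342.9, 69.6]
eef_rot: [0.001, 1.0, -0.02, 0.001]
ft_force: [-0.1, 0.1, -0.3]
grip_width: 60.2
```

Run:
```python
from h import *
plan((557.3,346.5,17,-2.2))
```

```text
-> (557.3, 346.5, 17, -2.2)
    [-0.02, -0.04, 0.53] [0.0, -0.01, -0.01]
    [-0.02, -0.04, 0.53] [0.0, -0.01, -0.01]
```

jog_arm([
  [60,-0.04,-0.04,0.53,0,-0.01,0],
  [60,-0.04,-0.03,0.53,0,-0.02,0],
  [60,0,0,0,0,0,0],
])

```text
clock: 26.4
tool_pos: [557.9, 344.6, 20.3]
eef_rot: [-0.0, 1.0, -0.021, 0.002]
ft_force: [-0.1, 0.1, 0.1]
grip_width: 60.0
```

Run:
```python
from h import *
plan((557.3,346,17,-2.2))
```

```text
-> (557.3, 346, 17, -2.2)
    [-0.01, -0.03, 0.07] [-0.01, -0.02, -0.02]
```

jog_arm([
  [60,-0.01,-0.03,0.06,0,-0.02,0],
  [30,0,0,0,0,0,0],
  [30,0,0,0,0,0,0],
  [30,0,0,0,0,0,0],
  [30,0,0,0,0,0,0],
], squeeze=100)

```text
clock: 26.9
tool_pos: [560.6, 345.8, 24.9]
eef_rot: [-0.002, 1.0, -0.021, 0.005]
ft_force: [0.4, 0.8, -2.6]
grip_width: 35.7
```

jog_arm([
  [30,0,0.2,0,0,0,0],
  [30,0,0.3,0,0,0,0],
  [30,0,0.4,0,0,0,0],
  [30,0,0.4,0,0,0,0],
])

```text
clock: 27.3
tool_pos: [556.9, 277.9, 24.1]
eef_rot: [-0.002, 1.0, -0.019, 0.004]
ft_force: [-0.1, 0.1, -2.8]
grip_width: 35.6
```

jog_arm([
  [30,0.01,0.4,0,0,0,0],
  [30,0.01,0.4,0,0,0,0],
  [30,0,0.1,0,0,0,0],
  [30,0,0,0,0,0,0],
])

```text
clock: 27.7
tool_pos: [555.1, 224.8, 23.6]
eef_rot: [-0.001, 1.0, -0.022, 0.003]
ft_force: [0.9, -0.1, -2.6]
grip_width: 35.9
```

jog_arm([
  [30,0,0,-0.3,0,0,0],
  [30,0,0,-0.4,0,0,0],
  [30,0,0,-0.6,0,0,0],
  [30,0,0,-0.6,0,0,0],
  [30,0,0,0,0,0,0],
])

```text
clock: 28.2
tool_pos: [553.5, 225.8, 120.7]
eef_rot: [-0.001, 1.0, -0.021, 0.002]
ft_force: [-0.0, 0.7, -2.6]
grip_width: 35.7
```

Run:
```python
from h import *
im,c=snap('wrist','w17.png'); s,p,r=st(); print(p,s['grip_width'],s['ft_force'],s['torque'],np.degrees(np.arctan2(*r.as_matrix()[1::-1,0])),s['q'].round(2))
g=cv2.cvtColor(im,cv2.COLOR_BGR2HSV); m=((g[...,1]<50)&(g[...,2]>120)).astype(np.uint8)
for row in list(range(0,60,6))+list(range(60,270,20))+list(range(225,262,4)):
    x=np.where(m[row,120:440])[0]+120
    if len(x): print(row,x.min(),x.max()+1)
plan((545,180,150,84))
```

```text
[552.47519151 225.62471802 118.35710405] 35.3533262470386 [-0.60130365  0.62042488 -3.10541915] [-0.13479747  0.02511959  0.02142578] -2.4243065718984673 [0.19 0.56 1.33 0.   1.25 0.23]
12 171 375
18 170 375
24 170 375
30 170 374
36 171 374
42 172 374
48 172 373
54 173 373
60 173 373
80 175 371
100 177 370
120 178 369
140 180 368
160 182 367
180 184 366
200 186 364
220 187 363
240 225 327
260 225 327
225 188 363
229 188 363
233 189 363
237 190 326
241 225 327
245 225 327
249 225 327
253 225 327
257 226 327
261 226 327
-> (545, 180, 150, 84)
    [-0.01, 0.08, -0.05] [-0.0, -0.0, -0.9]
    [-0.02, 0.07, -0.05] [-0.0, -0.0, -0.9]
    [-0.03, 0.07, -0.05] [-0.0, -0.0, -0.9]
    [-0.04, 0.07, -0.05] [-0.0, -0.0, -0.9]
    [-0.04, 0.06, -0.05] [-0.0, -0.0, -0.9]
    [-0.05, 0.06, -0.05] [-0.0, -0.0, -0.9]
    [-0.06, 0.05, -0.05] [-0.0, -0.0, -0.9]
    [-0.06, 0.04, -0.05] [-0.0, -0.0, -0.9]
    [-0.07, 0.03, -0.05] [-0.0, -0.0, -0.9]
    [-0.07, 0.02, -0.05] [-0.0, -0.0, -0.9]
    [-0.08, 0.01, -0.05] [-0.0, -0.0, -0.9]
    [-0.08, 0.01, -0.05] [-0.0, -0.0, -0.9]
```

```bash
cat >> h.py <<'E'
def blankpose(c,p,r,px):
    """px: back-left, back-right, shoulder-left, shoulder-right of head top face -> origin and axes of the head's top centre in tool frame"""
    X=np.array([[-37.5,-32,0],[-37.5,32,0],[37.5,-32,0],[37.5,32,0]],float)
    # blank +y is tool... image left = tool -x ; blank +x = image down; z up
    X[:,1]*=1
    ok,rv,tv=cv2.solvePnP(X,np.array(px,float),np.array(c['mtx']),None)
    Rc=cv2.Rodrigues(np.array(c['rvec']))[0]; o=Rc.T@(tv.ravel()-np.array(c['tvec']).ravel())
    Rb=r.as_matrix().T@Rc.T@cv2.Rodrigues(rv)[0]
    return r.inv().apply(o-p),Rb
E
python3 - <<'E'
from h import *
im=cv2.imread('pics/w17.png');c=get_calibration('wrist');s,p,r=st()
print([edge(im,0,u,0,40,0,1) for u in (185,220,330,360)],[edge(im,0,u,225,250,0,-1) for u in (195,210,340,355)])
o,R_=blankpose(c,p,r,[(170,10.5),(375.5,10.5),(189.5,236.5),(363.5,236.5)]); print('medium',o.round(1),R_.round(3).tolist())
o,R_=blankpose(c,p,r,[(175,47),(385,49),(190.5,271),(366.5,271)]); print('long',o.round(1),R_.round(3).tolist())
plan((575,165,130,87))
E
```

```text
[(12, np.float64(42.0)), (11, np.float64(50.0)), (10, np.float64(44.0)), (9, np.float64(44.0))] [(238, np.float64(44.0)), (238, np.float64(40.0)), (236, np.float64(34.0)), (236, np.float64(31.0))]
medium [ -1.2 -64.1 -17.1] [[0.009, 1.0, 0.005], [1.0, -0.009, -0.023], [-0.023, 0.005, -1.0]]
long [  0.4 -52.6 -22.7] [[-0.005, 1.0, 0.013], [1.0, 0.005, -0.008], [-0.009, 0.013, -1.0]]
-> (575, 165, 130, 87)
    [0.04, 0.1, -0.02] [-0.0, -0.0, -0.93]
    [0.03, 0.1, -0.02] [-0.0, -0.0, -0.93]
    [0.01, 0.11, -0.02] [-0.0, -0.0, -0.93]
    [0.0, 0.11, -0.02] [-0.0, -0.0, -0.93]
    [-0.01, 0.11, -0.02] [-0.0, -0.0, -0.93]
    [-0.03, 0.1, -0.02] [-0.0, -0.0, -0.93]
    [-0.04, 0.1, -0.02] [-0.0, -0.0, -0.93]
    [-0.05, 0.09, -0.02] [-0.0, -0.0, -0.93]
    [-0.06, 0.09, -0.02] [-0.0, -0.0, -0.93]
    [-0.08, 0.08, -0.02] [-0.0, -0.0, -0.93]
    [-0.08, 0.07, -0.02] [-0.0, -0.0, -0.93]
    [-0.09, 0.06, -0.02] [-0.0, -0.0, -0.93]
```

jog_arm([
  [30,0.04,0.1,-0.03,0,0,-0.93],
  [30,0.03,0.1,-0.03,0,0,-0.93],
  [30,0.01,0.11,-0.03,0,0,-0.93],
  [30,0,0.11,-0.03,0,0,-0.93],
  [30,-0.01,0.11,-0.03,0,0,-0.93],
])

```text
clock: 28.75
tool_pos: [558.1, 200.9, 116.7]
eef_rot: [-0.002, 0.95, 0.311, -0.007]
ft_force: [-0.0, -0.0, -1.9]
grip_width: 35.8
```

jog_arm([
  [30,-0.03,0.1,-0.03,0,0,-0.93],
  [30,-0.04,0.1,-0.03,0,0,-0.93],
  [30,-0.05,0.09,-0.03,0,0,-0.93],
  [30,-0.06,0.09,-0.03,0,0,-0.93],
  [30,-0.08,0.08,-0.03,0,0,-0.93],
])

```text
clock: 29.25
tool_pos: [565.0, 176.1, 113.6]
eef_rot: [-0.008, 0.792, 0.61, -0.012]
ft_force: [0.6, 0.2, -2.7]
grip_width: 36.0
```

jog_arm([
  [30,-0.08,0.07,-0.03,0,0,-0.93],
  [30,-0.09,0.06,-0.03,0,0,-0.9],
  [30,0,0,0,0,0,0],
  [30,0,0,0,0,0,0],
])

```text
clock: 29.65
tool_pos: [567.6, 166.5, 109.2]
eef_rot: [-0.013, 0.705, 0.709, -0.014]
ft_force: [-0.0, 0.6, -2.7]
grip_width: 35.8
```

Run:
```python
from h import *
s,p,r=st(); print(p,s['grip_width'],s['ft_force'],r.as_matrix().round(3).tolist())
plan((575,165,130,87))
```

```text
[567.62513024 166.48528798 109.18543981] 35.846799486898014 [-0.00362292  0.61646087 -2.73297295] [[-0.006, 0.999, -0.039], [1.0, 0.006, -0.002], [-0.002, -0.039, -0.999]]
-> (575, 165, 130, 87)
    [-0.03, 0.13, -0.42] [-0.28, 0.02, 0.42]
```

jog_arm([
  [30,-0.03,0.12,-0.42,-0.28,0.02,0.42],
  [30,0,0,-0.1,0,0,0],
  [30,0,0,0,0,0,0],
  [30,0,0,0,0,0,0],
])

```text
clock: 30.05
tool_pos: [572.6, 166.2, 131.7]
eef_rot: [-0.002, 0.728, 0.686, -0.002]
ft_force: [-0.1, 0.3, -3.5]
grip_width: 36.0
```

```bash
cat > nest.py <<'E'
from h import *
im,c=snap('wrist','w18.png'); s,p,r=st(); np.savez('w18.npz',p=p,m=r.as_matrix(),**c); print(p,r.as_matrix().round(3).tolist(),np.abs(s['joint_velocities']).max())
O=np.array([573.8,43.1]);yw=np.radians(-3);u=np.array([np.cos(yw),np.sin(yw)]);v=np.array([-u[1],u[0]])
W=lambda x,y,z:np.array([*(O+x*u+y*v),z])
print('pred: back-L/R inner z36',proj(c,[W(-40,-34.5,36),W(-40,34.5,36)]).round(0).tolist(),'railL',proj(c,[W(45,-12,30),W(70,-12,30)]).round(0).tolist(),'railR',proj(c,[W(45,12,30),W(70,12,30)]).round(0).tolist(),'hinge',proj(c,[W(0,54,58)]).round(0).tolist(),'left wall base',proj(c,[W(-30,-34.5,30),W(20,-34.5,30)]).round(0).tolist())
E
python3 nest.py
```

```text
[572.46435159 166.1935394  131.56124542] [[0.059, 0.998, -0.006], [0.998, -0.059, -0.0], [-0.001, -0.006, -1.0]] 0.004246332428690704
pred: back-L/R inner z36 [[39.0, 168.0], [143.0, 168.0]] railL [[96.0, 279.0], [101.0, 308.0]] railR [[128.0, 279.0], [132.0, 308.0]] hinge [[168.0, 236.0]] left wall base [[48.0, 181.0], [61.0, 248.0]]
```

Run:
```python
from h import *
im=cv2.imread('pics/w18.png'); c=np.load('w18.npz')
for v in (285,295,305): print(v,[tuple(int(t) for t in im[v,u]) for u in range(84,144,3)])
print('col',[(v,tuple(int(t) for t in im[v,100])) for v in range(145,180,2)])
def fit(pts,z):
    P=np.array([ray(c,a,b,z)[:2] for a,b in pts]); vx,vy,x,y=cv2.fitLine(P.astype(np.float32),cv2.DIST_HUBER,0,.01,.01).ravel(); return P.mean(0).round(1),np.degrees(np.arctan2(vy,vx)).round(1)
back=[(u,edge(im,1,u,156,182,0,-1)[0]) for u in range(52,136,8)]; print(back)
rl=[(edge(im,2,v,84,112,1,1)[0],v) for v in range(278,312,4)]; rr=[(edge(im,2,v,116,146,1,-1)[0],v) for v in range(278,312,4)]; print(rl,rr)
print(fit(back,36),fit(rl,30),fit(rr,30))
g=im.max(2); print([g[v,145:190:3].tolist() for v in (226,236,246)])
```

```text
285 [(49, 79, 115), (49, 80, 115), (49, 78, 114), (61, 61, 65), (60, 59, 63), (31, 35, 114), (30, 35, 114), (29, 34, 112), (29, 33, 111), (30, 35, 112), (30, 35, 112), (30, 33, 111), (30, 34, 111), (30, 34, 112), (31, 34, 112), (29, 33, 104), (26, 28, 70), (23, 25, 68), (23, 26, 68), (28, 30, 65)]
295 [(71, 116, 170), (71, 114, 169), (71, 113, 169), (69, 95, 132), (80, 79, 81), (81, 80, 97), (29, 34, 110), (29, 34, 110), (30, 34, 110), (30, 35, 110), (29, 34, 109), (29, 34, 111), (29, 34, 111), (29, 33, 111), (30, 34, 110), (30, 34, 109), (21, 24, 67), (22, 25, 67), (22, 25, 68), (28, 31, 94)]
305 [(70, 115, 169), (71, 116, 170), (71, 116, 170), (72, 115, 171), (94, 92, 93), (93, 90, 90), (41, 48, 174), (41, 47, 174), (40, 47, 175), (39, 47, 175), (40, 47, 174), (39, 46, 173), (40, 46, 173), (40, 47, 174), (39, 46, 174), (39, 45, 172), (38, 43, 159), (26, 29, 94), (25, 30, 94), (27, 31, 93)]
col [(145, (52, 80, 115)), (147, (52, 78, 113)), (149, (53, 80, 114)), (151, (50, 75, 113)), (153, (33, 36, 89)), (155, (33, 36, 91)), (157, (36, 39, 113)), (159, (101, 104, 104)), (161, (126, 12
[... 183 characters left out ...]
112)), (179, (35, 38, 112))]
[(52, 170), (60, 169), (68, 169), (76, 169), (84, 169), (92, 169), (100, 169), (108, 168), (116, 168), (124, 168), (132, 168)]
[(96, 278), (97, 282), (98, 286), (98, 290), (98, 294), (100, 298), (101, 302), (101, 306), (102, 310)] [(128, 278), (129, 282), (130, 286), (130, 290), (131, 294), (131, 298), (132, 302), (133, 306), (133, 310)]
(array([534.4,  45.7]), np.float32(87.9)) (array([630.9,  28.1]), np.float32(-2.1)) (array([632.2,  52.2]), np.float32(-2.1))
[[111, 114, 130, 130, 125, 121, 59, 61, 58, 57, 64, 126, 106, 81, 99], [108, 110, 130, 130, 65, 64, 65, 66, 65, 67, 68, 57, 106, 89, 72], [109, 108, 109, 107, 107, 117, 86, 65, 67, 73, 96, 84, 74, 62, 63]]
```

Run:
```python
from h import *
im=cv2.imread('pics/w18.png'); c=np.load('w18.npz')
print([edge(im,0,u,0,40,0,1)[0] for u in (185,220,330,360)],[edge(im,1,u,225,250,0,-1)[0] for u in (195,210,340,355)],[edge(im,0,v,155,200,1,1)[0] for v in (30,200)],[edge(im,0,v,350,390,1,-1)[0] for v in (30,200)])
plan((638.4,40.5,118,87.4))
```

```text
[12, 11, 10, 9] [238, 238, 236, 236] [170, 185] [374, 364]
-> (638.4, 40.5, 118, 87.4)
    [-0.61, 0.37, 0.07] [-0.01, 0.0, -0.02]
    [-0.61, 0.36, 0.07] [-0.01, 0.0, -0.02]
    [-0.61, 0.36, 0.07] [-0.01, 0.0, -0.02]
    [-0.61, 0.36, 0.07] [-0.01, 0.0, -0.02]
```

jog_arm([
  [30,-0.61,0.37,0.07,0,0,0.01],
  [30,-0.61,0.36,0.07,0,0,0],
  [30,-0.61,0.36,0.07,0,0,0],
  [30,-0.61,0.36,0.07,0,0,0],
  [30,0,0,0,0,0,0],
])

```text
clock: 30.6
tool_pos: [638.0, 37.5, 112.7]
eef_rot: [-0.005, 0.727, 0.687, -0.005]
ft_force: [-0.4, 1.0, -2.9]
grip_width: 35.9
```

Run:
```python
from h import *
s,p,r=st(); print(p,s['grip_width'],s['ft_force'],s['q'].round(2))
plan((638.4,40.5,55,87.1))
```

```text
[638.00702323  37.46253207 112.74845446] 35.86652601622837 [-0.39584973  0.9640928  -2.93061526] [-0.13  0.64  1.2  -0.    1.32 -1.64]
-> (638.4, 40.5, 55, 87.1)
    [0.03, 0.01, 0.58] [-0.05, 0.0, -0.02]
    [0.03, 0.01, 0.58] [-0.05, 0.0, -0.02]
```

jog_arm([
  [30,0.03,0.01,0.58,-0.05,0,0],
  [30,0.03,0.01,0.55,-0.05,0,0],
  [30,0,0,0,0,0,0],
  [30,0,0,0,0,0,0],
])

```text
clock: 31.0
tool_pos: [638.1, 40.8, 53.6]
eef_rot: [-0.001, 0.727, 0.687, -0.0]
ft_force: [-0.3, -0.0, -1.1]
grip_width: 36.0
```

Run:
```python
from h import *
s,p,r=st(); print(p,s['grip_width'],s['ft_force'])
plan((638.4,40.5,40,87.1))
```

```text
[638.09510054  40.77181333  53.61125635] 35.96015154206293 [-0.3210243  -0.00295245 -1.10649448]
-> (638.4, 40.5, 40, 87.1)
    [-0.01, 0.01, 0.27] [-0.01, -0.0, -0.05]
```

jog_arm([
  [30,-0.01,0.01,0.15,0,0,0],
  [30,0,0,0.13,0,0,0],
  [30,0,0,0,0,0,0],
])

```text
clock: 31.3
tool_pos: [639.4, 40.9, 41.3]
eef_rot: [0.001, 0.727, 0.687, 0.001]
ft_force: [-0.5, 0.2, -2.4]
grip_width: 35.5
```

Run:
```python
from h import *
im,c=snap('wrist','w19.png'); s,p,r=st(); print(p,s['grip_width'],s['ft_force'])
for v in (20,60,120): print(v,[tuple(int(t) for t in im[v,u]) for u in range(150,196,4)],'|',[tuple(int(t) for t in im[v,u]) for u in range(355,400,4)])
print([(v,tuple(int(t) for t in im[v,270])) for v in range(0,20,3)])
plan((638.4,40.5,23,87.1))
```

```text
[639.72024878  40.87127932  41.76688351] 35.99056159808222 [-0.25267118  0.27143254 -2.35376191]
20 [(74, 117, 170), (70, 109, 157), (144, 155, 168), (213, 215, 215), (214, 215, 215), (188, 190, 189), (216, 217, 217), (220, 221, 221), (223, 225, 225), (225, 226, 226), (223, 224, 224), (220, 221, 221)] | [(231, 232, 232), (228, 229, 229), (226, 227, 228), (228, 230, 229), (231, 232, 232), (125, 128, 126), (122, 133, 150), (74, 118, 174), (73, 117, 173), (73, 117, 172), (87, 89, 88), (114, 116, 115)]
60 [(75, 118, 171), (59, 84, 116), (60, 84, 116), (96, 107, 125), (135, 139, 138), (136, 140, 139), (202, 204, 203), (217, 219, 218), (221, 223, 222), (224, 225, 224), (226, 226, 226), (222, 223, 223)] | [(229, 230, 229), (226, 228, 227), (225, 226, 226), (230, 230, 230), (214, 215, 214), (115, 118, 117), (93, 91, 88), (95, 92, 91), (96, 93, 91), (93, 91, 87), (89, 91, 90), (121, 122, 122)]
120 [(51, 72, 98), (52, 73, 98), (53, 73, 98), (55, 74, 99), (57, 75, 100), (132, 135, 135), (134, 137, 136), (133, 135, 135), (220, 221, 221), (222, 222, 222), (224, 224, 224), (225, 226, 226)] | [(226, 227, 226), (224, 226, 225), (211, 213, 212), (222, 223, 223), (116, 117, 116), (51, 50, 50), (49, 48, 48), (48, 48, 47), (58, 58, 56), (65, 63, 62), (90, 90, 90), (131, 133, 133)]
[(0, (221, 223, 223)), (3, (221, 224, 223)), (6, (221, 224, 224)), (9, (220, 224, 223)), (12, (214, 215, 214)), (15, (225, 227, 226)), (18, (226, 226, 226))]
-> (638.4, 40.5, 23, 87.1)
    [-0.01, -0.03, 0.38] [0.02, -0.0, -0.04]
```

jog_arm([
  [30,-0.03,-0.03,0.12,0.02,0,0],
  [30,0,0,0.1,0,0,0],
  [30,0,0,0,0,0,0],
])

```text
clock: 31.65
tool_pos: [638.4, 39.3, 30.8]
eef_rot: [0.0, 0.727, 0.687, 0.001]
ft_force: [0.2, -0.7, -3.0]
grip_width: 35.7
```

Run:
```python
from h import *
im,c=snap('wrist','w20.png'); s,p,r=st(); print(p,s['grip_width'],s['ft_force'])
for v in (60,120): print(v,im[v,150:196:2].max(1).tolist(),'|',im[v,355:400:2].max(1).tolist())
plan((638.4,39,22.5,87.1))
```

```text
[638.53710855  39.24741559  31.12703511] 35.83740487986121 [ 0.48094996 -0.73236326 -1.90586131]
60 [115, 115, 115, 116, 145, 213, 214, 213, 214, 215, 139, 143, 203, 218, 218, 219, 223, 225, 224, 225, 226, 225, 222] | [229, 228, 227, 227, 226, 228, 230, 231, 216, 216, 194, 117, 117, 117, 117, 117, 123, 123, 92, 93, 94, 96, 93]
120 [99, 99, 100, 101, 100, 101, 101, 107, 136, 135, 136, 136, 135, 137, 145, 216, 220, 221, 221, 225, 224, 223, 225] | [227, 226, 225, 225, 227, 228, 223, 180, 212, 211, 212, 212, 192, 135, 134, 97, 47, 48, 50, 51, 50, 49, 49]
-> (638.4, 39, 22.5, 87.1)
    [-0.01, -0.0, 0.17] [0.01, -0.0, -0.04]
```

jog_arm([
  [30,0,0,0.08,0,0,0],
  [30,0,0,0.06,0,0,0],
  [30,0,0,0.04,0,0,0],
  [30,0,0,0,0,0,0],
])

```text
clock: 32.1
tool_pos: [639.0, 39.2, 23.4]
eef_rot: [0.001, 0.727, 0.687, 0.001]
ft_force: [-1.6, 0.3, -0.2]
grip_width: 35.9
```

jog_arm([
  [30,0,0,0.02,0,0,0],
  [46,0,0,0,0,0,0],
  [52,0,0,0,0,0,0],
  [52,0,0,0,0,0,0],
])

```text
clock: 32.5
tool_pos: [639.5, 39.2, 23.2]
eef_rot: [0.002, 0.727, 0.687, 0.002]
ft_force: [-0.1, 0.3, -0.5]
grip_width: 51.9
```

jog_arm([
  [52,0,0,-0.5,0,0,0],
  [52,0,0,-0.8,0,0,0],
  [52,0,0,-0.8,0,0,0],
  [36,0,0,-0.5,0,0,0],
  [36,0,0,0,0,0,0],
])

```text
clock: 33.0
tool_pos: [638.7, 39.1, 156.3]
eef_rot: [0.001, 0.727, 0.687, 0.001]
ft_force: [0.1, -0.2, -0.1]
grip_width: 36.1
```

Run:
```python
from h import *
im,c=snap('wrist','w21.png'); s,p,r=st(); print(p,np.abs(s['joint_velocities']).max()); np.savez('w21.npz',p=p,m=r.as_matrix(),**c)
g=im[...,0]
O=np.array([574.3,42.25]);yw=np.radians(-2.1);u=np.array([np.cos(yw),np.sin(yw)]);v=np.array([-u[1],u[0]])
W=lambda x,y,z:np.array([*(O+x*u+y*v),z])
px=proj(c,[W(-37.5,-32,42),W(-37.5,32,42),W(37.5,32,42),W(37.5,-32,42),W(90.5,-19,42),W(90.5,19,42)]).round(1); print('ideal',px.tolist())
hsv=cv2.cvtColor(im,cv2.COLOR_BGR2HSV); m=((hsv[...,1]<60)&(hsv[...,2]>150)).astype(np.uint8)*255; m[330:]=0
n,l,s_,ce=cv2.connectedComponentsWithStats(m); i=l[int(px[:4,1].mean()),int(px[:4,0].mean())]; print(s_[i])
cv2.imwrite('pics/f1.png',im)
# tongue width lines
for row in np.linspace(px[2,1]+5,px[4,1]-3,4).astype(int):
    x=np.where(m[row,150:420])[0]+150; print(row,x.min(),x.max()+1,ray(c,(x.min()+x.max()+1)/2,row,42).round(1))
for row in np.linspace(px[0,1]+12,px[2,1]-5,4).astype(int): print(row,im[row,int(px[0,0])-14:int(px[1,0])+16:2].min(1).tolist())
for col in (260,290): print([(k,int(im[k,col].min())) for k in range(int(px[4,1])-10,int(px[4,1])+14,2)],[(k,int(im[k,col].min())) for k in range(max(0,int(px[0,1])-14),int(px[0,1])+10,2)])
print('knob',proj(c,[[498.6,95,70]]).round(0))
```

```text
[638.07649082  39.17817302 154.41095901] 0.05472495595769593
ideal [[225.3, 56.2], [323.1, 54.2], [321.1, 167.6], [231.7, 169.2], [252.6, 237.8], [302.7, 236.9]]
[  226    55    97   183 14068]
172 250 303 [614.4  40.8  42. ]
193 251 303 [630.   40.4  42. ]
214 252 303 [646.1  39.8  42. ]
234 253 302 [662.  39.  42.]
68 [64, 65, 150, 223, 223, 223, 208, 79, 215, 226, 232, 233, 235, 231, 232, 234, 232, 234, 234, 234, 234, 234, 234, 232, 230, 232, 233, 232, 230, 232, 232, 233, 233, 234, 230, 229, 230, 231, 232, 234, 232, 234, 232, 232, 234, 233, 233, 231, 234, 237, 237, 237, 234, 234, 235, 235, 55, 87, 204, 148, 148, 147, 105, 79]
99 [66, 68, 67, 152, 223, 223, 223, 214, 86, 227, 230, 233, 233, 233, 231, 236, 235, 233, 234, 235, 235, 233, 234, 233, 231, 232, 234, 234, 231, 233, 232, 232, 232, 234, 231, 230, 230, 231, 233, 235, 233, 235, 233, 232, 233, 234, 232, 230, 234, 236, 237, 237, 234, 233, 236, 215, 57, 161, 231, 231, 148, 139, 63, 66]
131 [59, 60, 60, 61, 149, 221, 221, 221, 134, 126, 233, 232, 233, 233, 232, 232, 237, 234, 233, 234, 235, 234, 232, 234, 231, 232, 234, 233, 233, 
[... 345 characters left out ...]
0, 229, 229, 231, 233, 232, 234, 231, 230, 230, 234, 231, 227, 233, 234, 233, 233, 234, 232, 231, 61, 58, 57, 57, 57, 58, 68, 80, 79]
[(227, 230), (229, 230), (231, 229), (233, 230), (235, 230), (237, 189), (239, 77), (241, 79), (243, 83), (245, 85), (247, 87), (249, 86)] [(42, 152), (44, 227), (46, 227), (48, 227), (50, 228), (52, 176), (54, 62), (56, 151), (58, 231), (60, 230), (62, 230), (64, 230)]
[(227, 232), (229, 232), (231, 232), (233, 232), (235, 232), (237, 149), (239, 148), (241, 220), (243, 219), (245, 216), (247, 216), (249, 218)] [(42, 198), (44, 230), (46, 230), (48, 230), (50, 230), (52, 117), (54, 61), (56, 208), (58, 232), (60, 232), (62, 233), (64, 232)]
knob [[364. -31.]]
```

Run:
```python
from h import *
plan((498.4,92,154,-88))
```

```text
-> (498.4, 92, 154, -88)
    [0.04, -0.12, 0.0] [-0.0, 0.0, 0.95]
    [0.02, -0.13, 0.0] [-0.0, 0.0, 0.95]
    [0.01, -0.13, 0.0] [-0.0, 0.0, 0.95]
    [-0.01, -0.13, 0.0] [-0.0, 0.0, 0.95]
    [-0.03, -0.13, 0.0] [-0.0, 0.0, 0.95]
    [-0.05, -0.12, 0.0] [-0.0, 0.0, 0.95]
    [-0.06, -0.11, 0.0] [-0.0, 0.0, 0.95]
    [-0.08, -0.11, 0.0] [-0.0, 0.0, 0.95]
    [-0.09, -0.09, 0.0] [-0.0, 0.0, 0.95]
    [-0.1, -0.08, 0.0] [-0.0, 0.0, 0.95]
    [-0.11, -0.07, 0.0] [-0.0, 0.0, 0.95]
    [-0.12, -0.05, 0.0] [-0.0, 0.0, 0.95]
    [-0.12, -0.04, 0.0] [-0.0, 0.0, 0.95]
    [-0.13, -0.02, 0.0] [-0.0, 0.0, 0.95]
    [-0.13, -0.0, 0.0] [-0.0, 0.0, 0.95]
    [-0.13, 0.01, 0.0] [-0.0, 0.0, 0.95]
    [-0.13, 0.03, 0.0] [-0.0, 0.0, 0.95]
    [-0.12, 0.05, 0.0] [-0.0, 0.0, 0.95]
    [-0.11, 0.06, 0.0] [-0.0, 0.0, 0.95]
    [-0.1, 0.08, 0.0] [-0.0, 0.0, 0.95]
    [-0.09, 0.09, 0.0] [-0.0, 0.0, 0.95]
    [-0.08, 0.1, 0.0] [-0.0, 0.0, 0.95]
    [-0.07, 0.11, 0.0] [-0.0, 0.0, 0.95]
```

jog_arm([
  [36,0.04,-0.12,-0.01,0,0,0.95],
  [36,0.02,-0.13,-0.01,0,0,0.95],
  [36,0.01,-0.13,-0.01,0,0,0.95],
  [36,-0.01,-0.13,-0.01,0,0,0.95],
  [36,-0.03,-0.13,-0.01,0,0,0.95],
])

```text
clock: 33.55
tool_pos: [604.5, 51.4, 148.6]
eef_rot: [-0.003, 0.916, 0.402, -0.005]
ft_force: [0.1, -0.7, -0.5]
grip_width: 35.9
```

jog_arm([
  [36,-0.05,-0.12,-0.01,0,0,0.95],
  [36,-0.06,-0.11,-0.01,0,0,0.95],
  [36,-0.08,-0.11,-0.01,0,0,0.95],
  [36,-0.09,-0.09,-0.01,0,0,0.95],
  [36,-0.1,-0.08,-0.01,0,0,0.95],
])

```text
clock: 34.05
tool_pos: [569.9, 64.1, 142.5]
eef_rot: [-0.003, 0.998, 0.067, -0.014]
ft_force: [0.1, -0.9, -0.1]
grip_width: 36.2
```

jog_arm([
  [36,-0.11,-0.07,-0.01,0,0,0.95],
  [36,-0.12,-0.05,-0.01,0,0,0.95],
  [36,-0.12,-0.04,-0.01,0,0,0.95],
  [36,-0.13,-0.02,-0.01,0,0,0.95],
  [36,-0.13,0,-0.01,0,0,0.95],
])

```text
clock: 34.55
tool_pos: [535.8, 78.2, 137.4]
eef_rot: [0.004, 0.961, -0.275, -0.021]
ft_force: [0.4, -0.1, -0.7]
grip_width: 36.1
```

jog_arm([
  [36,-0.13,0.01,-0.01,0,0,0.95],
  [36,-0.13,0.03,-0.01,0,0,0.95],
  [36,-0.12,0.05,-0.01,0,0,0.95],
  [36,-0.11,0.06,-0.01,0,0,0.95],
  [36,-0.1,0.08,-0.01,0,0,0.95],
])

```text
clock: 35.05
tool_pos: [502.0, 93.3, 133.4]
eef_rot: [0.014, 0.811, -0.585, -0.024]
ft_force: [-0.1, -0.0, -0.3]
grip_width: 35.8
```

jog_arm([
  [36,-0.09,0.09,-0.01,0,0,0.95],
  [36,-0.08,0.1,-0.01,0,0,0.95],
  [36,0,0,0,0,0,0],
])

```text
clock: 35.35
tool_pos: [487.7, 99.6, 130.8]
eef_rot: [0.02, 0.722, -0.691, -0.025]
ft_force: [-0.6, -1.1, 0.4]
grip_width: 35.9
```

Run:
```python
from h import *
s,p,r=st(); print(p,np.degrees(np.arctan2(*r.as_matrix()[1::-1,0])),s['q'].round(2))
plan((498.4,92,110,-87,1))
```

```text
[487.65827793  99.64075051 130.84980878] -87.52293940500175 [-0.04  0.42  1.56  0.    1.23  1.49]
-> (498.4, 92, 110, -87, 1)
    [0.17, -0.23, 0.4] [0.46, 0.06, -0.06]
```

jog_arm([
  [36,0.17,-0.23,0.35,0.46,0.06,0],
  [36,0,0,0,0,0,0],
  [36,0,0,0,0,0,0],
])

```text
clock: 35.65
tool_pos: [498.0, 91.6, 110.3]
eef_rot: [0.001, 0.726, -0.688, -0.001]
ft_force: [-0.6, 0.7, 0.4]
grip_width: 36.0
```

Run:
```python
from h import *
im,c=snap('wrist','w22.png'); g=im.max(2)
q=proj(c,[[498.4,92,86],[498.4,92,54]]).round(0); print(q)
for v in range(int(q[1,1])-10,int(q[0,1])+25,10): print(v,g[v,215:340:4].tolist())
plan((498.4,92,66,-87))
```

```text
[[276. 252.]
 [276. 230.]]
220 [206, 207, 208, 209, 208, 209, 209, 208, 208, 208, 207, 195, 206, 61, 56, 56, 76, 145, 135, 201, 201, 201, 201, 201, 201, 202, 201, 201, 200, 200, 200, 200]
230 [194, 193, 195, 194, 194, 195, 196, 195, 194, 195, 194, 143, 55, 57, 57, 55, 55, 54, 138, 192, 191, 192, 192, 192, 191, 191, 192, 192, 192, 192, 192, 192]
240 [193, 192, 191, 190, 190, 190, 190, 190, 190, 190, 191, 55, 56, 59, 60, 60, 57, 55, 107, 196, 196, 196, 196, 196, 196, 196, 196, 196, 197, 197, 196, 196]
250 [198, 198, 199, 199, 203, 203, 204, 205, 208, 208, 208, 58, 57, 59, 58, 59, 58, 58, 81, 209, 209, 210, 210, 209, 208, 208, 208, 208, 206, 206, 205, 204]
260 [201, 132, 133, 132, 104, 204, 205, 205, 205, 205, 205, 205, 57, 57, 57, 57, 58, 114, 204, 205, 204, 204, 204, 205, 204, 204, 171, 112, 132, 133, 155, 206]
270 [103, 103, 102, 56, 56, 169, 194, 192, 192, 192, 190, 190, 189, 188, 188, 188, 186, 186, 185, 184, 184, 188, 187, 189, 192, 200, 52, 53, 96, 101, 102, 138]
-> (498.4, 92, 66, -87)
    [-0.01, -0.02, 0.88] [0.03, 0.0, 0.0]
```

jog_arm([
  [36,-0.02,-0.03,0.46,0.03,0,0],
  [36,0,0,0.45,0,0,0],
  [36,0,0,0,0,0,0],
  [22,0,0,0,0,0,0],
  [22,0,0,0,0,0,0],
])

```text
clock: 36.2
tool_pos: [501.2, 93.1, 66.8]
eef_rot: [-0.001, 0.727, -0.687, 0.001]
ft_force: [-0.5, -0.2, -0.4]
grip_width: 21.7
```

```bash
python3 arc.py 576.4 96.4 268 11
```

```text
pos [501.2  93.1  66.8] theta 182.5 rad 75.3 yaw -86.7 [-0.5 -0.2 -0.4]
-> (np.float64(499.7), np.float64(82.5), 66, np.float64(-79.7), 1)
    [0.21, 0.04, 0.02] [-0.01, 0.0, -0.88]
-> (np.float64(502.2), np.float64(72.2), 66, np.float64(-72.0), 1)
    [0.21, -0.01, 0.0] [0.0, 0.0, -0.96]
-> (np.float64(506.2), np.float64(62.4), 66, np.float64(-64.2), 1)
    [0.21, -0.02, 0.0] [0.0, 0.0, -0.98]
-> (np.float64(511.4), np.float64(53.2), 66, np.float64(-56.4), 1)
    [0.21, -0.01, 0.0] [0.0, 0.0, -0.97]
-> (np.float64(517.9), np.float64(44.9), 66, np.float64(-48.6), 1)
    [0.21, -0.02, 0.0] [0.0, 0.0, -0.97]
-> (np.float64(525.4), np.float64(37.4), 66, np.float64(-40.9), 1)
    [0.21, -0.01, 0.0] [0.0, 0.0, -0.96]
-> (np.float64(533.8), np.float64(31.1), 66, np.float64(-33.1), 1)
    [0.21, -0.01, 0.0] [0.0, 0.0, -0.97]
-> (np.float64(543.0), np.float64(25.9), 66, np.float64(-25.3), 1)
    [0.21, -0.01, 0.0] [0.0, 0.0, -0.98]
-> (np.float64(552.9), np.float64(22.0), 66, np.float64(-17.5), 1)
    [0.21, -0.01, 0.0] [0.0, 0.0, -0.97]
-> (np.float64(563.2), np.float64(19.5), 66, np.float64(-9.8), 1)
    [0.21, -0.01, 0.0] [0.0, 0.0, -0.96]
-> (np.float64(573.7), np.float64(18.4), 66, np.float64(-2.0), 1)
    [0.21, -0.01, 0.0] [0.0, 0.0, -0.98]
```

jog_arm([
  [22,0.21,0.04,0.01,0,0,-0.88],
  [22,0.21,-0.01,0,0,0,-0.93],
  [22,0.21,-0.02,0,0,0,-0.93],
  [22,0.21,-0.01,0,0,0,-0.93],
])

```text
clock: 36.6
tool_pos: [511.9, 54.3, 70.2]
eef_rot: [-0.002, 0.882, -0.471, 0.002]
ft_force: [-0.8, 1.9, -1.5]
grip_width: 21.9
```

```bash
python3 arc.py 576.4 96.4 268 7
```

```text
pos [511.9  54.3  70.2] theta 213.1 rad 77.0 yaw -56.2 [-0.8  1.9 -1.5]
-> (np.float64(517.5), np.float64(45.3), 66, np.float64(-49.0), 1)
    [0.21, 0.01, 0.08] [-0.04, -0.01, -0.9]
-> (np.float64(525.0), np.float64(37.7), 66, np.float64(-41.2), 1)
    [0.21, -0.01, 0.0] [0.0, 0.0, -0.97]
-> (np.float64(533.5), np.float64(31.3), 66, np.float64(-33.4), 1)
    [0.21, -0.02, 0.0] [0.0, 0.0, -0.97]
-> (np.float64(542.8), np.float64(26.0), 66, np.float64(-25.5), 1)
    [0.21, -0.01, 0.0] [0.0, 0.0, -0.99]
-> (np.float64(552.7), np.float64(22.1), 66, np.float64(-17.7), 1)
    [0.21, -0.01, 0.0] [0.0, 0.0, -0.98]
-> (np.float64(563.1), np.float64(19.5), 66, np.float64(-9.8), 1)
    [0.21, -0.01, 0.0] [0.0, 0.0, -0.99]
-> (np.float64(573.7), np.float64(18.4), 66, np.float64(-2.0), 1)
    [0.21, -0.01, 0.0] [0.0, 0.0, -0.98]
```

jog_arm([
  [22,0.21,0.01,0.08,-0.04,0,-0.88],
  [22,0.21,-0.01,0.02,0,0,-0.95],
  [22,0.21,-0.02,0.02,0,0,-0.95],
  [22,0.21,-0.01,0,0,0,-0.95],
])

```text
clock: 37.0
tool_pos: [542.6, 25.8, 68.2]
eef_rot: [-0.0, 0.976, -0.216, 0.0]
ft_force: [-1.3, 1.9, -0.5]
grip_width: 22.1
```

```bash
python3 arc.py 576.4 96.4 268 3
```

```text
pos [542.6  25.8  68.2] theta 244.4 rad 78.3 yaw -25.0 [-1.3  1.9 -0.5]
-> (np.float64(552.6), np.float64(22.1), 66, np.float64(-17.7), 1)
    [0.21, -0.02, 0.04] [-0.0, -0.0, -0.91]
-> (np.float64(563.0), np.float64(19.6), 66, np.float64(-9.9), 1)
    [0.21, -0.02, 0.0] [0.0, 0.0, -0.97]
-> (np.float64(573.7), np.float64(18.4), 66, np.float64(-2.0), 1)
    [0.21, -0.01, 0.0] [0.0, 0.0, -0.99]
```

jog_arm([
  [22,0.21,-0.02,0.03,0,0,-0.9],
  [22,0.21,-0.02,0,0,0,-0.95],
  [22,0.21,-0.01,0,0,0,-0.9],
  [22,0.08,0,0,0,0,0],
])

```text
clock: 37.4
tool_pos: [577.5, 17.9, 70.1]
eef_rot: [-0.0, 1.0, -0.017, -0.001]
ft_force: [-11.1, -2.1, -1.0]
grip_width: 22.3
```

jog_arm([
  [22,0.1,0,0,0,0,0],
  [22,0.04,0,0,0,0,0],
])

```text
clock: 37.6
tool_pos: [577.2, 17.9, 69.8]
eef_rot: [0.0, 1.0, -0.02, -0.011]
ft_force: [-6.7, -1.4, 0.5]
grip_width: 21.9
```

jog_arm([
  [22,-0.06,0,0,0,0,0],
  [32,0,0,0,0,0,0],
  [32,0,0,-0.6,0,0,0],
  [32,0,0,-0.9,0,0,0],
  [32,0,0,-0.9,0,0,0],
])

```text
clock: 38.1
tool_pos: [574.7, 18.6, 190.5]
eef_rot: [-0.001, 1.0, -0.025, -0.015]
ft_force: [0.9, -0.0, -0.1]
grip_width: 31.8
```

jog_arm([
  [32,-0.9,0,-0.3,0,0,0],
  [32,-0.9,0,-0.3,0,0,0],
  [32,-0.9,0,0,0,0,0],
  [32,0,0,0,0,0,0],
  [32,0,0,0,0,0,0],
])

```text
clock: 38.6
tool_pos: [440.2, 25.7, 233.8]
eef_rot: [0.001, 1.0, -0.029, -0.002]
ft_force: [1.6, 0.5, 0.3]
grip_width: 32.1
```

Run:
```python
from h import *
s,p,r=st(); print(p,s['ft_force'])
t,_=snap('top','t3.png'); w,_=snap('wrist','w23.png'); sc,_=snap('scene','s3.png')
o=np.zeros((600,800,3),np.uint8); o[:300,:]=cv2.resize(t[125:275,50:450],(800,300),interpolation=cv2.INTER_CUBIC)
o[300:,:400]=cv2.resize(w,(400,300)); o[300:,400:]=cv2.resize(sc[60:360,60:460],(400,300)); cv2.imwrite('pics/fin.png',o)
```

```text
[440.16379954  25.7197248  233.84573973] [1.5585425  0.54073526 0.33566854]
```

View pics/fin.png

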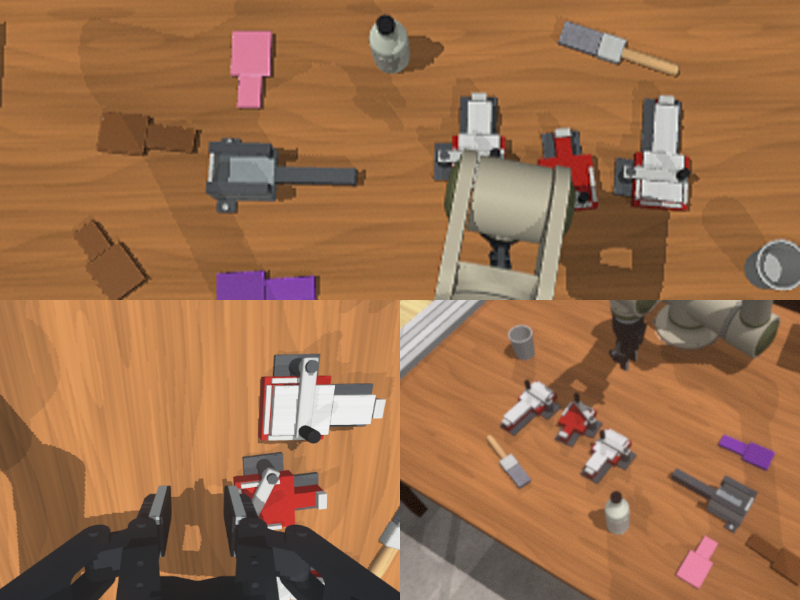

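Run:
```python
from h import *
c=get_calibration('wrist'); k=560/400
H=ray(c,311*k,(367-300)*k,58);K=ray(c,312*k,(436-300)*k,86); d=K-H; print('M theta',np.degrees(np.arctan2(d[1],d[0]))%360,'want 267.9',np.linalg.norm(d[:2]))
c=get_calibration('top'); t=cv2.imread('pics/t3.png').max(2)
m=(t[195:230,380:405]<60).astype(np.uint8); n,l,s,ce=cv2.connectedComponentsWithStats(m)
for i in range(1,n):
    if s[i][4]>5: print(s[i],ray(c,380+ce[i][0],195+ce[i][1],75).round(1))
print('L shut knob expected', 544.5+78*np.cos(np.radians(263.7)),-191.8+78*np.sin(np.radians(263.7)))
ticket.hand_in(); print(monitor.sense()['clock'])
```

```text
M theta 266.42785187642426 want 267.9 75.51530939309174
[ 8 14  7  6 28] [ 533.8 -268.    75. ]
L shut knob expected 535.9407237348985 -269.328954525504
the job is handed in; nothing more can be done
the job is handed in; nothing more can be done
```

I drew both blanks that were in the magazine (long, then medium) out from the bottom. Each was laid flat in its own nest with the clamp swung open first, then clamped shut. The short blank was absent, so I left its nest and clamp alone.

**Checks before handing in (clock about 39 s):**
- **Magazine:** the last overview picture shows it empty, with the bottle, brush, cup and look-alikes apparently where they were. I checked those by eye only. No vise jaw was seen in the pictures.
- **Medium blank:** a camera check after release, before its clamp was shut, put its outline within about 1 px of the ideal seated place. There were gaps on both sides and behind.
- **Long blank:** after release it looked seated between its walls and short of its stop. I did not measure it.
- **Clamps:** each was pushed until it met its stop, at about 14 N for the long and 7 to 11 N for the medium. Measured afterwards, the medium arm pointed to 266.4° against 267.9° wanted. The long knob was within about 2.5 mm of its shut place. Both differences are within what I can measure by camera.
- **Robot:** it was clear of everything, and the highest wrist force I read was about 15 N.

**What did not go quite as planned:** the arm rose about 8 mm as it gripped the medium blank. It was therefore drawn slightly lifted off the rail, and I corrected the placing height for that. I saw no grip slip, and neither blank was knocked aside.

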